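# Weigh the vial that stands behind the bottles

### The arm

A 6-joint arm with a two-finger parallel gripper is mounted at the origin on a cart in front of the work surface, level with it; the furniture and walls round the work are solid. World frame = base frame: x ahead of the robot, y to its left, z up, the work surface at z = 0. Lengths are in mm, angles in rad, forces in N, time in s.
With the tool pointing down it reaches from about 275 to 1000 mm from the base axis. Payload 8.4 kg.
Tool frame: the origin (TCP) lies midway between the tips of the shut fingers; the grasp point (between the pads) lies 19 mm behind it; z points along the fingers, y is the direction in which the jaws open and shut (so a half turn about z gives the same grasp; the last joint's range is limited). The gripper opens to 85 mm and grips with 20 to 120 N. Pads are 22 mm wide; open, the fingers measure 114 mm over their backs; the gripper's body (76 mm by 85 mm) begins 54 mm behind the grasp point. The pads swing forward as they close: fully open they stand 13 mm farther back than shut.
Start: joints at [-1.245, 0.353, 1.633, -0, 1.155, -0.002], TCP at [201.224, -591.724, 231.281] pointing down, gripper open.
Joint ranges: [-2.63, 2.63], [-0.92, 2.1], [0.06, 2.66], [-1.3, 4.44], [0, 2.69], [-3.02, 3.02]. Speed limits (rad/s): [2.22, 2.22, 2.79, 3.14, 3.14, 3.14].

### API

Orientations are given as [roll, pitch, yaw] about the fixed x, y, z axes, in that order (R = Rz(yaw) Ry(pitch) Rx(roll)).
In Python, from rig import * gives the robot as it stands.
- The arm moves only by the tool play_rows, never from a script. Its argument "moves" is a list of rows, each a list of 3 entries, a list of its own where there are three numbers: the shift along the tool's x, y, z in m, then the turn, a rotation vector about the tool's x, y, z in rad, then the opening in per cent of the stroke, from 0 (shut) to 100 (fully open). In form: [[[x, y, z], [rx, ry, rz], fingers], ...]. A call has 1 to 20 rows; each row shifts and turns the commanded pose from where the row before left it, along the tool's axes as they then stand; what a row does not reach is not made up. A row lasts 1/10 s, in which the tool goes at most 50 mm and 8.59 degrees, less where a joint would pass 70% of its speed; a pose out of reach is approached as far as the arm can. A call is refused whole if a number of a shift passes 0.05 or a number of a turn 0.15, either way. A call with a gripper value outside its range is refused whole. The fingers move at their own pace and stop on an object; "squeeze" is the grip in N (left out, the last holds). Time passes only in rows, so rows that do not move let the fingers close. It gives the time, the measured TCP pose, the force and the opening at its end, in the units of the state.
- sense(): the state, without advancing time (a new reading comes with each control period).
- grab_frame(name): name is "side" or "top" or "wrist"; returns a dict with "pixels" (400x640x3 uint8, red, green, blue), "intrinsics" (3x3 intrinsics, pixels), "distortion" ([k1, k2, p1, p2, k3] as OpenCV has them; the pictures are not rectified), "R" (3x3) and "t" (3): a world point X has camera coordinates R X + t. Camera axes: x right, y down, z forward; pixel columns grow to the right and rows downward; lengths in mm; the calibration is good to about 2 mm. A picture is of the moment at which its call begins. There is no depth.
- sign_off(): hands the job in, once; it reports no verdict.
The state is a dict: "clock": time; "qpos": joint angles; "qvel": joint speeds; "joint_efforts": joint torques, N m; "eef_pos": TCP position; "tcp_rot": TCP orientation; "contact_force": force on the tool from outside, world axes, zero at the start; "wrist_torque": the same for the moment, N m; "opening": opening from 0.0 (shut) to 1.0 (fully open).
Only numpy, scipy, OpenCV 4.12 (cv2) and the standard library are available. Lean on these libraries where they do the work, as an engineer would, in place of code of your own. Each camera call takes 0.05 s, during which the arm holds its last target. There are 200 camera calls.

### The job

Take the two tall white bottles out of the spill tray and stand them both on the black parking mat, then fetch the small green-banded vial from behind them and stand it in the middle of the balance pan. After that put each bottle back where it stood in the tray, its sides square with the tray as before. Keep everything upright, set it down gently without dropping it, and leave the calculator, the white cup and the thickness gauge alone.

Things in the scene. Friction and masses are not known exactly. Their poses are not given: they have to be found in the camera images.
- bottle_blue: white square plastic bottle with a blue screw cap, upright, 65x78x178 mm (x, y, z at its own yaw), 0.22 kg. Origin: centre of its underside; z up. The round cap is 34 mm across and takes up the top 23 mm; under it the neck is a little narrower and the shoulders slope away, so the cap can be pinched from above, from any side. Stands in one of the two front places of the tray (which one varies)
- bottle_orange: white square plastic bottle with an orange screw cap, upright, 61x72x168 mm (x, y, z at its own yaw), 0.22 kg. Origin: centre of its underside; z up. The round cap is 34 mm across and takes up the top 23 mm; under it the neck is a little narrower and the shoulders slope away, so the cap can be pinched from above, from any side. Stands in one of the two front places of the tray (which one varies)
- vial: clear glass vial with a white cap and a green band on its label, round, upright, 46 mm across the body, 71 mm tall (cap: top 14 mm, 40 mm across), 0.08 kg. Origin: centre of its underside. Stands in the tray close behind (about 10 mm, on the far side from the robot) the two bottles, which leave no room for a gripper until they are gone
- tray: grey spill tray, fixed, 180x230 mm (x, y), floor 5 mm thick, so that things in it stand at z = 0.005, rim 12 mm high and 6 mm wide. Origin: centre of its underside; its -x side faces the robot. White lines outline the two front places of the bottles, at x = -33 mm and y = +46 and -46 mm
- mat: black rubber parking mat with a yellow border line, fixed, 260x160x4 mm (x, y, z), room for both bottles one behind the other along its x. Origin: centre of its underside; stands to the left or to the right of the tray (varies)
- balance: white bench balance with a round steel pan, fixed; its housing reaches 130 mm to -x (towards the robot) and 70 mm to +x from the origin, 160 mm wide, 40 mm high (45 mm at the display). Origin: at bench level under the centre of the pan; stands to the left or to the right of the tray (varies), on the other side from the mat
- pan (a point): centre of the top of the balance's round steel pan, 120 mm across, 52 mm above the bench, rigid
- calculator: pocket calculator lying in front of the tray, 150x107x26 mm, loose, to be left alone. Origin: centre of its underside
- white_cup: open white plastic cup, 72 mm across, 51 mm high, loose, behind the tray to the left, to be left alone. Origin: centre of its underside
- gauge: black thickness gauge with a dial, lying behind the tray to the right, 68x113x18 mm, loose, to be left alone. Origin: centre of its underside
Things that resemble listed ones, but are neither listed nor needed, are in the scene too. Of the things like the vial, leave any that is orange; of the rest the larger one is meant. Leave any pink look-alike of the bottle_blue alone.

How it is judged:
By the outcome, as a careful person would: the job done as asked, in the order asked, and still so for the second after the job is handed in, with the robot touching nothing.
It also fails if it takes over 102 s, if anything falls off the work surface, if the arm or the gripper's body presses on something with over 40 N, if the wrist force passes 120 N, or if a joint passes its speed limit or range.

## Working session

There is one attempt and no reset: what is moved stays moved. The work goes in short steps, Python scripts to look and compute and a tool call to move; the robot and the scene stay as the last step left them, time stands still between calls to the robot, and variables do not carry over. Pictures are saved under pics/ and viewed, about 12 in all and at most 16, crops included, and the job is handed in when it is done.

Besides the shell and the picture viewer there is one more tool, called after "Request:" by a JSON object that holds its "api" and its "payload". play_rows: Moves the arm, as the interface text tells. Its arguments: {"type":"object","properties":{"moves":{"type":"array"},"squeeze":{"type":"number"}},"required":["moves"]}

```bash
mkdir -p pics; ls; cat > h.py <<'E'
from rig import *
import numpy as np, cv2
def snap(n,f):
    c=grab_frame(n); cv2.imwrite('pics/'+f,cv2.cvtColor(c['pixels'],cv2.COLOR_RGB2BGR)); np.savez('pics/'+f+'.npz',**c); return c
def load(f): return dict(np.load('pics/'+f+'.npz'))
def ray(c,uv,z):
    K=np.array(c['intrinsics'],float);R=np.array(c['R'],float);t=np.array(c['t'],float).ravel()
    n=cv2.undistortPoints(np.array([[uv]],float),K,np.array(c['distortion'],float))[0,0]
    d=R.T@np.array([n[0],n[1],1]);o=-R.T@t
    return (o+d*(z-o[2])/d[2])
def proj(c,P):
    K=np.array(c['intrinsics'],float);R=np.array(c['R'],float)
    return cv2.projectPoints(np.array(P,float).reshape(-1,3),cv2.Rodrigues(R)[0],np.array(c['t'],float).ravel(),K,np.array(c['distortion'],float))[0].reshape(-1,2)
E
python3 - <<'E'
from h import *
s=sense(); print(s)
for n in('top','side'):
    c=snap(n,n+'0.png'); print(n,-np.array(c['R']).T@np.array(c['t']).ravel())
E
```

```text
pics
{'clock': 0.0, 'qpos': array([-1.24539449e+00,  3.53672535e-01,  1.63417149e+00,  1.26204083e-05,
        1.15523260e+00, -2.42280402e-03]), 'qvel': array([-1.38702269e-04,  1.60595426e-03,  2.39728532e-04, -1.13125166e-05,
       -2.09645277e-04,  2.46634355e-04]), 'joint_efforts': array([-2.03279618e-03, -6.05254698e+01, -3.42070091e+01, -3.29984587e-04,
        9.34099022e-03, -1.99955116e-05]), 'eef_pos': array([ 201.06701155, -591.2345927 ,  230.53048816]), 'tcp_rot': array([-3.14010871e+00, -1.51340434e-05,  3.27819528e-01]), 'contact_force': array([0.63731636, 0.42553936, 1.12321832]), 'wrist_torque': array([ 0.01283035,  0.0794016 , -0.00197989]), 'opening': 0.999369551486277}
top [ 340.07563779  -17.24692611 1171.04621883]
side [ 964.88919453  647.10436107 1244.65752207]
```

View pics/top0.png

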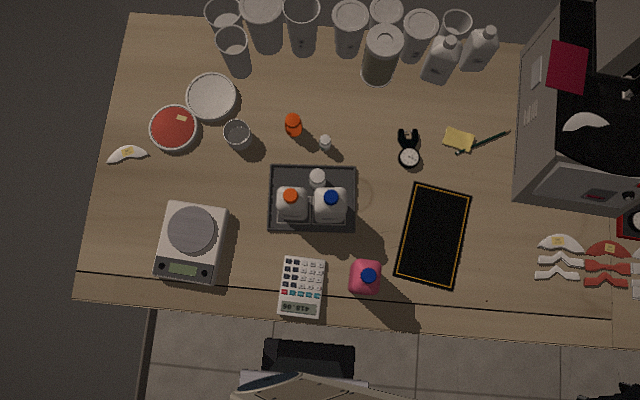

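View pics/side0.png

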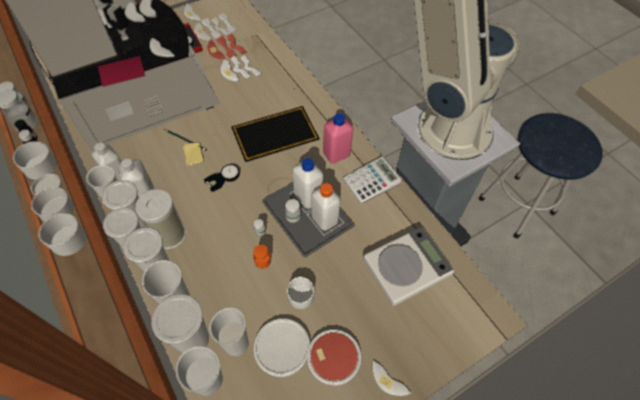

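Top view: the orange cap is at (291,195), left in the tray. The blue cap is at (331,197), right. Mat is at (433,235), balance pan at (192,230), pink look-alike bottle at (365,278). Vial candidates are white-capped in the tray (317,177), a smaller white-capped one (325,142) and an orange one (293,125). The tray one fits, being the larger non-orange vial and behind the bottles. I'll confirm in one crop.

```bash
python3 - <<'E'
from h import *
c=load('top0.png'); im=cv2.cvtColor(c['pixels'],cv2.COLOR_RGB2BGR)[110:300,250:480]
im=cv2.resize(im,None,fx=3.4,fy=3.1,interpolation=cv2.INTER_CUBIC)
s=load('side0.png'); 
im=cv2.resize(cv2.cvtColor(c['pixels'],cv2.COLOR_RGB2BGR)[110:300,260:480],None,fx=2,fy=2,interpolation=cv2.INTER_CUBIC)
im2=cv2.resize(cv2.cvtColor(s['pixels'],cv2.COLOR_RGB2BGR)[145:280,240:360],None,fx=2.8,fy=2.8,interpolation=cv2.INTER_CUBIC)
o=np.zeros((380,776,3),np.uint8); o[:,:440]=im; o[:378,440:]=im2; cv2.imwrite('pics/crop1.png',o)
for n,uv,z in [('oc',(291,195),168+5),('bc',(331,197),183),('vial',(317,177),76),('pan',(192,230),52),('mat TL',(413,183),4),('mat TR',(472,195),4),('mat BR',(452,290),4),('mat BL',(394,274),4),('tray TL',(272,165),12),('TR',(355,165),12),('BR',(355,232),12),('BL',(269,232),12),('pink cap',(369,276),183),('cup',(237,135),51),('smallvial',(325,142),50),('calcTL',(284,256),26),('calcTR',(326,258),26)]:
    print(n,ray(c,uv,z).round(0))
for n,uv,z in [('oc',(326,189),173),('bc',(308,163),183),('vial',(292,204),76),('pan',(401,264),52)]: print('side',n,ray(s,uv,z).round(0))
E
```

```text
oc [564.  62. 173.]
bc [566. -28. 183.]
vial [638.  10.  76.]
pan [479. 310.  52.]
mat TL [ 665. -245.    4.]
mat TR [ 646. -405.    4.]
mat BR [ 392. -359.    4.]
mat BL [ 420. -208.    4.]
tray TL [677. 134.  12.]
TR [698. -86.  12.]
BR [ 518. -100.   12.]
BL [497. 122.  12.]
pink cap [ 398. -125.  183.]
cup [739. 230.  51.]
smallvial [741.  -1.  50.]
calcTL [438.  75.  26.]
calcTR [443. -31.  26.]
side oc [565.  73. 173.]
side bc [565. -20. 183.]
side vial [639.  13.  76.]
side pan [476. 319.  52.]
```

View pics/crop1.png

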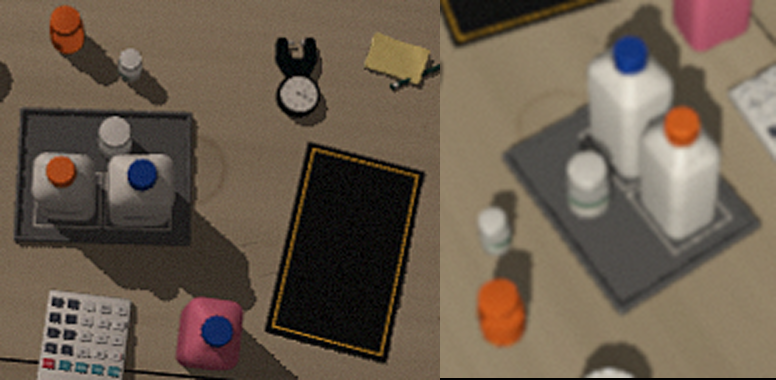

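Confirmed in the crop: the tray vial (115,133 in the left half) carries the green band and is larger than the white-capped one outside (130,62). The tray corners put its centre at about (597,17) with yaw about 0.085. The implied places agree with the caps to within about 5 mm. I'll rotate and rise, then fly above the bottles.

Request:
{"api": "play_rows", "payload": {"moves": [[[0, 0, -0.009], [0, 0, -0.133], 100], [[0, 0, -0.009], [0, 0, -0.133], 100], [[0, 0, -0.009], [0, 0, -0.133], 100], [[0, 0, -0.009], [0, 0, -0.133], 100], [[0, 0, -0.009], [0, 0, -0.133], 100], [[0, 0, -0.009], [0, 0, -0.133], 100], [[0, 0, -0.009], [0, 0, -0.133], 100], [[0, 0, -0.009], [0, 0, -0.133], 100], [[0, 0, -0.009], [0, 0, -0.133], 100], [[0, 0, -0.009], [0, 0, -0.133], 100]]}}

```text
clock: 1.1
eef_pos: [201.1, -591.5, 321.2]
tcp_rot: [-3.141, -0.001, 1.663]
contact_force: [0.2, 0.2, -0.7]
opening: 0.999
```

Request:
{"api": "play_rows", "payload": {"moves": [[[0.028, 0.022, 0], [0, 0, 0], 70], [[0.028, 0.022, 0], [0, 0, 0], 70], [[0.028, 0.022, 0], [0, 0, 0], 70], [[0.028, 0.022, 0], [0, 0, 0], 70], [[0.028, 0.022, 0], [0, 0, 0], 70], [[0.028, 0.022, 0], [0, 0, 0], 70], [[0.028, 0.022, 0], [0, 0, 0], 70], [[0.028, 0.022, 0], [0, 0, 0], 70], [[0.028, 0.022, 0], [0, 0, 0], 70], [[0.028, 0.022, 0], [0, 0, 0], 70], [[0.028, 0.022, 0], [0, 0, 0], 70], [[0.028, 0.022, 0], [0, 0, 0], 70], [[0.028, 0.022, 0], [0, 0, 0], 70], [[0.028, 0.022, 0], [0, 0, 0], 70], [[0.028, 0.022, 0], [0, 0, 0], 70], [[0.028, 0.022, 0], [0, 0, 0], 70], [[0.028, 0.022, 0], [0, 0, 0], 70], [[0.028, 0.022, 0], [0, 0, 0], 70], [[0.028, 0.014, 0], [0, 0, 0], 70], [[0, 0, 0], [0, 0, 0], 70]]}}

```text
clock: 3.1
eef_pos: [564.4, -23.1, 320.7]
tcp_rot: [-3.141, -0.001, 1.661]
contact_force: [0.2, -0.2, 0.3]
opening: 0.7
```

```bash
python3 - <<'E'
from h import *
s=sense(); print(s['clock'],s['eef_pos'],s['tcp_rot'],s['opening'])
c=snap('wrist','w1.png')
print(-np.array(c['R']).T@np.array(c['t']).ravel(),c['R'],c['intrinsics'])
E
```

```text
3.1 [564.35111987 -23.1340613  320.66243137] [-3.14115228e+00 -1.19317151e-03  1.66065223e+00] 0.7004374752688478
[557.86292148  45.81982384 462.58512676] [[ 9.96001178e-01  8.93379618e-02 -6.18511649e-04]
 [ 8.59809374e-02 -9.56648250e-01  2.78264989e-01]
 [ 2.42679289e-02 -2.77205437e-01 -9.60504145e-01]] [[288.17226539   0.         320.35557596]
 [  0.         288.17226539 199.71181904]
 [  0.           0.           1.        ]]
```

View pics/w1.png

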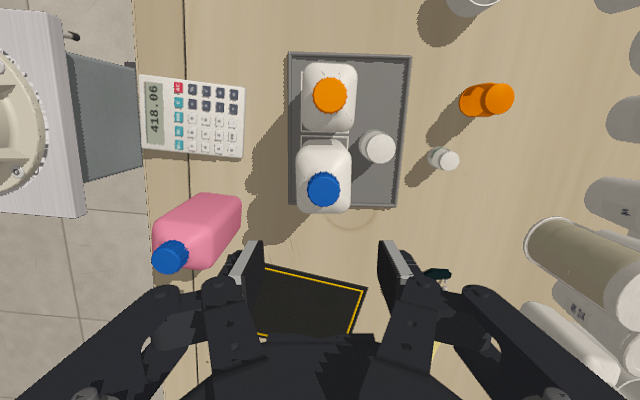

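The wrist view shows the blue cap at (323,189), the orange cap at (330,95) and the vial cap at (377,146). The tray corners are about (289,52), (411,56), (397,208) and (289,206).

```bash
python3 - <<'E'
from h import *
c=load('w1.png')
hsv=cv2.cvtColor(c['pixels'],cv2.COLOR_RGB2HSV)
for n,lo,hi,box,z in [('blue',(100,120,60),(130,255,255),(300,165,350,215),172),('or',(5,150,100),(20,255,255),(305,70,360,120),162)]:
    x0,y0,x1,y1=box; m=cv2.inRange(hsv[y0:y1,x0:x1],lo,hi); ys,xs=np.nonzero(m); uv=(xs.mean()+x0,ys.mean()+y0)
    print(n,uv,len(xs),ray(c,uv,z+3),ray(c,uv,z+11))
for n,uv,z in [('vialcap',(377,146),76),('sv',(450,159),45),('FL',(289,52),12),('BL',(411,56),12),('BR',(397,208),12),('FR',(289,206),12)]: print(n,ray(c,uv,z).round(1))
g=cv2.cvtColor(c['pixels'],cv2.COLOR_RGB2BGR)[40:225,275:425]; cv2.imwrite('pics/w1c.png',cv2.resize(g,None,fx=3.2,fy=3.2,interpolation=cv2.INTER_CUBIC))
# top centroid for check
c=load('top0.png');hsv=cv2.cvtColor(c['pixels'],cv2.COLOR_RGB2HSV)
for n,lo,hi,box,z in [('blue',(100,120,60),(130,255,255),(318,185,345,212),172),('or',(3,150,100),(20,255,255),(278,183,305,210),162)]:
    x0,y0,x1,y1=box; m=cv2.inRange(hsv[y0:y1,x0:x1],lo,hi); ys,xs=np.nonzero(m); uv=(xs.mean()+x0,ys.mean()+y0)
    print('top',n,uv,len(xs),ray(c,uv,z+9))
E
```

```text
blue (np.float64(322.9954904171364), np.float64(188.9740698985344)) 887 [566.80510879 -25.49002356 175.        ] [566.55635636 -23.5063369  183.        ]
or (np.float64(329.12474226804125), np.float64(95.10927835051547)) 970 [564.41141128  66.44059395 165.        ] [564.23536781  65.88624447 173.        ]
vialcap [635.8  14.9  76. ]
sv [750.7   3.6  45. ]
FL [505.2 129.8  12. ]
BL [679.2 140.4  12. ]
BR [696.  -87.1  12. ]
FR [519.  -99.5  12. ]
top blue (np.float64(330.6040268456376), np.float64(196.1275167785235)) 149 [567.90940979 -27.03385718 181.        ]
top or (np.float64(289.62666666666667), np.float64(194.62)) 150 [565.20477221  65.78941744 171.        ]
```

View pics/w1c.png

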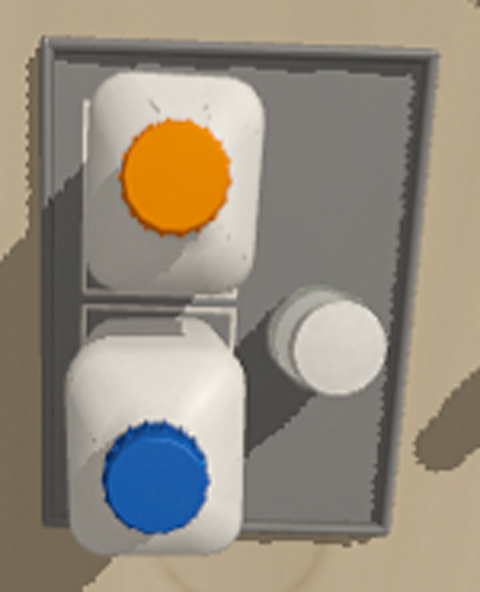

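The places agree within 3 mm: blue (567,-25), orange (564.5,66), tray yaw about 0.07. Now descending on the blue cap.

Request:
{"api": "play_rows", "payload": {"moves": [[[-0.0025, 0.0025, 0.03], [0, 0, 0], 75], [[0, 0, 0.035], [0, 0, 0], 75], [[0, 0, 0.035], [0, 0, 0], 75], [[0, 0, 0.025], [0, 0, 0], 75], [[0, 0, 0.02], [0, 0, 0], 75], [[0, 0, 0.015], [0, 0, 0], 75], [[0, 0, 0.01], [0, 0, 0], 75], [[0, 0, 0], [0, 0, 0], 75]]}}

```text
clock: 3.95
eef_pos: [565.0, -29.1, 150.1]
tcp_rot: [-3.139, -0.0, 1.657]
contact_force: [0.0, 0.5, -0.1]
opening: 0.745
```

Request:
{"api": "play_rows", "payload": {"moves": [[[0, 0, 0], [0, 0, 0], 0], [[0, 0, 0], [0, 0, 0], 0], [[0, 0, 0], [0, 0, 0], 0], [[0, 0, 0], [0, 0, 0], 0], [[0, 0, 0], [0, 0, 0], 0], [[0, 0, 0], [0, 0, 0], 0], [[0, 0, 0], [0, 0, 0], 0]], "squeeze": 40}}

```text
clock: 4.65
eef_pos: [568.9, -28.3, 153.6]
tcp_rot: [3.135, 0.001, 1.658]
contact_force: [2.5, 1.7, 5.0]
opening: 0.426
```

Request:
{"api": "play_rows", "payload": {"moves": [[[0, 0, -0.004], [0, 0, 0], 0], [[0, 0, -0.008], [0, 0, 0], 0], [[0, 0, -0.014], [0, 0, 0], 0], [[0, 0, -0.014], [0, 0, 0], 0], [[0, 0, -0.01], [0, 0, 0], 0], [[0, 0, 0], [0, 0, 0], 0]]}}

```text
clock: 5.25
eef_pos: [567.2, -28.5, 203.4]
tcp_rot: [3.139, 0.0, 1.658]
contact_force: [0.1, -0.4, -2.0]
opening: 0.388
```

```bash
python3 - <<'E'
from h import *
s=sense(); print(s['clock'],s['eef_pos'],s['tcp_rot'],s['opening'],s['contact_force'])
c=snap('side','s1.png'); cv2.imwrite('pics/s1c.png',cv2.resize(cv2.cvtColor(c['pixels'],cv2.COLOR_RGB2BGR)[60:280,220:440],None,fx=2.7,fy=2.7,interpolation=cv2.INTER_CUBIC))
E
```

```text
5.25 [567.15482983 -28.47332783 203.38528671] [3.13856961e+00 4.56396330e-04 1.65779494e+00] 0.3876345010796877 [ 0.12563466 -0.36747997 -1.99285854]
```

View pics/s1c.png

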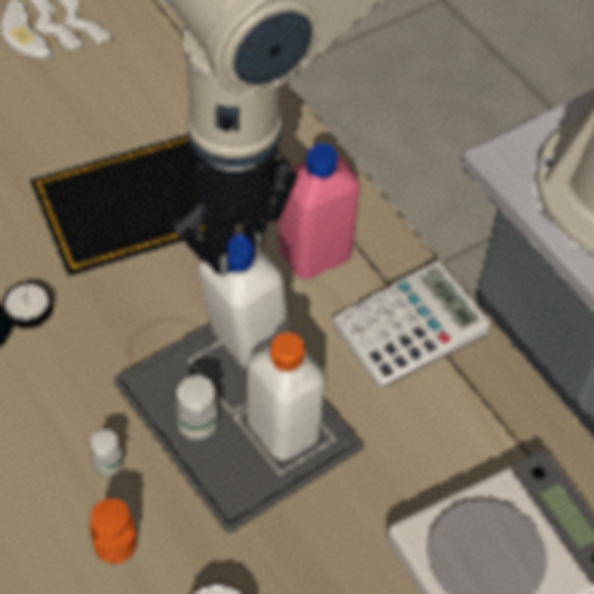

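The picture shows the blue bottle held upright above its place at crop (240,310). The orange bottle and the vial are untouched. On to the near mat place.

Request:
{"api": "play_rows", "payload": {"moves": [[[-0.01, -0.005, 0], [0, 0, 0], 0], [[-0.02, -0.01, 0], [0, 0, 0], 0], [[-0.0215, -0.01, 0], [0, 0, 0], 0], [[-0.0215, -0.01, 0], [0, 0, 0.02], 0], [[-0.0225, -0.009, 0], [0, 0, 0.02], 0], [[-0.0225, -0.0095, 0], [0, 0, 0.02], 0], [[-0.022, -0.0095, 0], [0, 0, 0.02], 0], [[-0.022, -0.01, 0], [0, 0, 0.02], 0], [[-0.022, -0.01, 0], [0, 0, 0.02], 0], [[-0.022, -0.011, 0], [0, 0, 0.02], 0], [[-0.021, -0.011, 0], [0, 0, 0.02], 0], [[-0.018, -0.01, 0], [0, 0, 0.02], 0], [[-0.01, -0.006, 0], [0, 0, 0.02], 0], [[0, 0, 0], [0, 0, 0.02], 0], [[0, 0, 0], [0, 0, 0], 0]]}}

```text
clock: 6.8
eef_pos: [450.5, -284.7, 201.0]
tcp_rot: [-3.141, -0.001, 1.436]
contact_force: [-0.0, 0.1, -1.4]
opening: 0.388
```

```bash
python3 - <<'E'
from h import *
s=sense(); print(s['clock'],s['eef_pos'],s['tcp_rot'],s['opening'],s['contact_force'])
c=snap('top','t1.png'); cv2.imwrite('pics/t1c.png',cv2.resize(cv2.cvtColor(c['pixels'],cv2.COLOR_RGB2BGR)[150:310,250:500],None,fx=3,fy=3,interpolation=cv2.INTER_CUBIC))
E
```

```text
6.8 [ 450.53095997 -284.68503532  200.99031406] [-3.14120832e+00 -5.88514618e-04  1.43626422e+00] 0.3880014547417216 [-0.02186727  0.05751651 -1.3651834 ]
```

View pics/t1c.png

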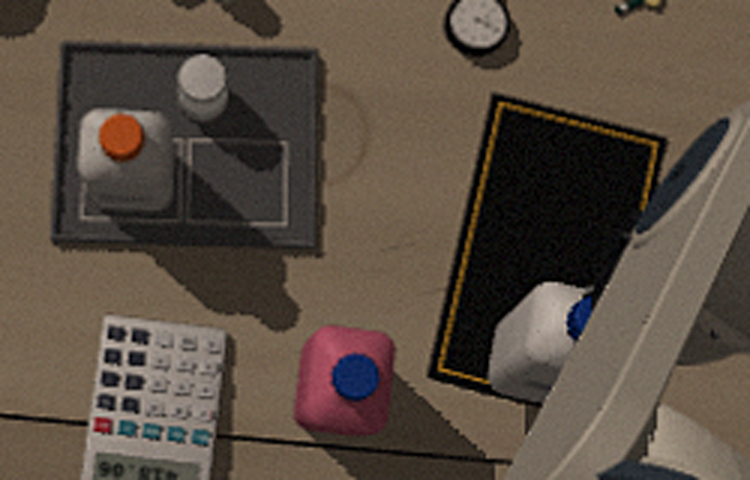

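The top view shows the bottle upright over the mat's near end, cap at crop (585,315). Its place in the tray is empty. I'll nudge it inward on the mat and lower it.

Request:
{"api": "play_rows", "payload": {"moves": [[[-0.0035, 0.0075, 0.008], [0, 0, 0], 0], [[-0.0035, 0.0075, 0.012], [0, 0, 0], 0], [[0, 0, 0.012], [0, 0, 0], 0], [[0, 0, 0.008], [0, 0, 0], 0], [[0, 0, 0.003], [0, 0, 0], 0], [[0, 0, 0], [0, 0, 0], 0]]}}

```text
clock: 7.45
eef_pos: [464.1, -293.5, 157.4]
tcp_rot: [-3.14, -0.001, 1.438]
contact_force: [-0.1, 0.1, -2.7]
opening: 0.395
```

Request:
{"api": "play_rows", "payload": {"moves": [[[0, 0, 0.001], [0, 0, 0], 0], [[0, 0, 0.001], [0, 0, 0], 0], [[0, 0, 0.001], [0, 0, 0], 0], [[0, 0, 0], [0, 0, 0], 0]]}}

```text
clock: 7.85
eef_pos: [464.9, -294.0, 155.8]
tcp_rot: [3.141, 0.0, 1.438]
contact_force: [-0.5, -0.1, -0.3]
opening: 0.388
```

Request:
{"api": "play_rows", "payload": {"moves": [[[0, 0, 0.001], [0, 0, 0], 0], [[0, 0, 0], [0, 0, 0], 0]]}}

```text
clock: 8.05
eef_pos: [465.3, -294.2, 155.6]
tcp_rot: [3.14, 0.001, 1.438]
contact_force: [-1.7, 1.9, 9.1]
opening: 0.387
```

Request:
{"api": "play_rows", "payload": {"moves": [[[0, 0, 0.001], [0, 0, 0], 0], [[0, 0, 0], [0, 0, 0], 0]]}}

```text
clock: 8.25
eef_pos: [465.7, -294.4, 155.5]
tcp_rot: [3.139, 0.001, 1.438]
contact_force: [-2.9, 3.7, 17.6]
opening: 0.386
```

Standing on the mat, in contact at TCP z about 155.7. I'll relax the push, open, rise, then cross over to the orange cap.

Request:
{"api": "play_rows", "payload": {"moves": [[[0, 0, -0.0015], [0, 0, 0], 0], [[0, 0, 0], [0, 0, 0], 75], [[0, 0, 0], [0, 0, 0], 75], [[0, 0, 0], [0, 0, 0], 75], [[0, 0, 0], [0, 0, 0], 75], [[0, 0, -0.005], [0, 0, 0], 75], [[0, 0, -0.015], [0, 0, 0], 75], [[0, 0, -0.03], [0, 0, 0], 75], [[0, 0, -0.03], [0, 0, 0], 75], [[0, 0, -0.02], [0, 0, 0], 75]]}}

```text
clock: 9.25
eef_pos: [465.2, -294.2, 257.2]
tcp_rot: [3.14, 0.001, 1.438]
contact_force: [0.3, -0.7, -0.6]
opening: 0.753
```

```bash
cat >> h.py <<'E'
def todo(x,y,z,yaw=None):
    s=sense();p=s['eef_pos'];w=s['tcp_rot'][2]
    for nm,a in(('yaw now',w),('target yaw',yaw if yaw is not None else w)):
        d=np.array([x,y])-p[:2]
        print(nm,'tool dx %.1f dy %.1f dz %.1f'%(d@[np.cos(a),np.sin(a)],d@[np.sin(a),-np.cos(a)],p[2]-z), 'rz %.3f'%(w-(yaw or w)))
    print(s['clock'],p.round(1),s['tcp_rot'].round(3),s['contact_force'].round(1),round(s['opening'],3))
E
python3 - <<'E'
from h import *
todo(564.5,66,252,1.658)
E
```

```text
yaw now tool dx 370.2 dy 50.6 dz 5.2 rz -0.220
target yaw tool dx 350.2 dy 130.3 dz 5.2 rz -0.220
9.25 [ 465.2 -294.2  257.2] [3.140e+00 1.000e-03 1.438e+00] [ 0.3 -0.7 -0.6] 0.753
```

Request:
{"api": "play_rows", "payload": {"moves": [[[0, 0, 0], [0, 0, -0.07], 75], [[0, 0, 0], [0, 0, -0.08], 75], [[0, 0, 0], [0, 0, -0.07], 75], [[0.015, 0.006, 0], [0, 0, 0], 75], [[0.03, 0.011, 0], [0, 0, 0], 75], [[0.035, 0.013, 0], [0, 0, 0], 75], [[0.035, 0.013, 0], [0, 0, 0], 75], [[0.035, 0.013, 0], [0, 0, 0], 75], [[0.035, 0.013, 0], [0, 0, 0], 75], [[0.035, 0.013, 0], [0, 0, 0], 75], [[0.035, 0.013, 0], [0, 0, 0], 75], [[0.035, 0.013, 0], [0, 0, 0], 75], [[0.03, 0.011, 0], [0, 0, 0], 75], [[0.02, 0.007, 0], [0, 0, 0], 75], [[0.01, 0.004, 0], [0, 0, 0], 75], [[0, 0, 0], [0, 0, 0], 75], [[0, 0, 0], [0, 0, 0], 75]]}}

```text
clock: 10.95
eef_pos: [563.4, 65.8, 254.7]
tcp_rot: [-3.141, 0.0, 1.658]
contact_force: [0.5, -0.8, -0.6]
opening: 0.745
```

```bash
python3 - <<'E'
from h import *
todo(564.5,66,143,1.658)
E
```

```text
yaw now tool dx 0.1 dy 1.1 dz 111.7 rz -0.000
target yaw tool dx 0.1 dy 1.1 dz 111.7 rz -0.000
10.95 [563.4  65.8 254.7] [-3.141  0.     1.658] [ 0.5 -0.8 -0.6] 0.745
```

Request:
{"api": "play_rows", "payload": {"moves": [[[0, 0.001, 0.015], [0, 0, 0], 75], [[0, 0, 0.025], [0, 0, 0], 75], [[0, 0, 0.025], [0, 0, 0], 75], [[0, 0, 0.02], [0, 0, 0], 75], [[0, 0, 0.015], [0, 0, 0], 75], [[0, 0, 0.007], [0, 0, 0], 75], [[0, 0, 0], [0, 0, 0], 75], [[0, 0, 0], [0, 0, 0], 75]]}}

```text
clock: 11.75
eef_pos: [564.9, 65.8, 148.0]
tcp_rot: [3.141, -0.0, 1.657]
contact_force: [-0.5, 0.2, 0.3]
opening: 0.752
```

Request:
{"api": "play_rows", "payload": {"moves": [[[0, 0, 0], [0, 0, 0], 0], [[0, 0, 0], [0, 0, 0], 0], [[0, 0, 0], [0, 0, 0], 0], [[0, 0, 0], [0, 0, 0], 0], [[0, 0, 0], [0, 0, 0], 0], [[0, 0, 0], [0, 0, 0], 0], [[0, 0, 0], [0, 0, 0], 0]]}}

```text
clock: 12.45
eef_pos: [565.7, 66.5, 148.9]
tcp_rot: [3.139, -0.0, 1.658]
contact_force: [-0.1, 0.3, 5.8]
opening: 0.377
```

Request:
{"api": "play_rows", "payload": {"moves": [[[0, 0, -0.004], [0, 0, 0], 0], [[0, 0, -0.008], [0, 0, 0], 0], [[0, 0, -0.014], [0, 0, 0], 0], [[0, 0, -0.014], [0, 0, 0], 0], [[0, 0, -0.01], [0, 0, 0], 0], [[0, 0, 0], [0, 0, 0], 0], [[0, 0, 0], [0, 0, 0], 0]]}}

```text
clock: 13.15
eef_pos: [564.8, 66.2, 198.1]
tcp_rot: [3.141, 0.0, 1.658]
contact_force: [-0.6, 0.3, -2.6]
opening: 0.377
```

```bash
python3 - <<'E'
from h import *
todo(593,-314,200,1.438)
E
```

```text
yaw now tool dx -381.2 dy -4.9 dz -1.9 rz 0.220
target yaw tool dx -373.1 dy 78.3 dz -1.9 rz 0.220
13.15 [564.8  66.2 198.1] [3.141 0.    1.658] [-0.6  0.3 -2.6] 0.377
```

Request:
{"api": "play_rows", "payload": {"moves": [[[-0.01, 0, 0], [0, 0, 0], 0], [[-0.025, 0, 0], [0, 0, 0], 0], [[-0.032, 0, 0], [0, 0, 0], 0], [[-0.034, 0, 0], [0, 0, 0], 0], [[-0.035, 0, 0], [0, 0, 0], 0], [[-0.035, 0, 0], [0, 0, 0], 0], [[-0.035, 0, 0], [0, 0, 0], 0], [[-0.035, 0, 0], [0, 0, 0], 0], [[-0.035, 0, 0], [0, 0, 0], 0], [[-0.034, -0.001, 0], [0, 0, 0], 0], [[-0.032, -0.002, 0], [0, 0, 0], 0], [[-0.025, -0.002, 0], [0, 0, 0.03], 0], [[-0.012, 0, 0], [0, 0, 0.05], 0], [[-0.003, 0, 0], [0, 0, 0.06], 0], [[0, 0, 0], [0, 0, 0.05], 0], [[0, 0, 0], [0, 0, 0.03], 0], [[0, 0, 0], [0, 0, 0], 0], [[0, 0, 0], [0, 0, 0], 0]]}}

```text
clock: 14.95
eef_pos: [591.8, -315.1, 197.1]
tcp_rot: [-3.14, -0.0, 1.439]
contact_force: [0.3, 0.7, -2.9]
opening: 0.377
```

```bash
python3 - <<'E'
from h import *
todo(593,-314,151,1.438)
E
```

```text
yaw now tool dx 1.3 dy 1.1 dz 46.1 rz 0.001
target yaw tool dx 1.3 dy 1.1 dz 46.1 rz 0.001
14.95 [ 591.8 -315.1  197.1] [-3.14  -0.     1.439] [ 0.3  0.7 -2.9] 0.377
```

Request:
{"api": "play_rows", "payload": {"moves": [[[0, 0, 0.006], [0, 0, 0], 0], [[0, 0, 0.012], [0, 0, 0], 0], [[0, 0, 0.012], [0, 0, 0], 0], [[0, 0, 0.007], [0, 0, 0], 0], [[0, 0, 0.004], [0, 0, 0], 0], [[0, 0, 0.002], [0, 0, 0], 0], [[0, 0, 0], [0, 0, 0], 0], [[0, 0, 0], [0, 0, 0], 0]]}}

```text
clock: 15.75
eef_pos: [592.6, -315.0, 155.2]
tcp_rot: [3.141, 0.0, 1.438]
contact_force: [0.5, -0.1, -2.1]
opening: 0.382
```

Request:
{"api": "play_rows", "payload": {"moves": [[[0, 0, 0.001], [0, 0, 0], 0], [[0, 0, 0.001], [0, 0, 0], 0], [[0, 0, 0], [0, 0, 0], 0]]}}

```text
clock: 16.05
eef_pos: [592.3, -314.8, 152.8]
tcp_rot: [3.142, 0.0, 1.438]
contact_force: [0.2, -0.2, -1.0]
opening: 0.375
```

Request:
{"api": "play_rows", "payload": {"moves": [[[0, 0, 0.001], [0, 0, 0], 0], [[0, 0, 0], [0, 0, 0], 0]]}}

```text
clock: 16.25
eef_pos: [592.2, -314.8, 151.6]
tcp_rot: [-3.141, -0.0, 1.438]
contact_force: [-0.3, -0.2, -0.6]
opening: 0.377
```

Request:
{"api": "play_rows", "payload": {"moves": [[[0, 0, 0.001], [0, 0, 0], 0], [[0, 0, 0.001], [0, 0, 0], 0], [[0, 0, 0], [0, 0, 0], 0]]}}

```text
clock: 16.55
eef_pos: [592.2, -314.8, 149.6]
tcp_rot: [-3.141, -0.0, 1.438]
contact_force: [-0.4, 0.2, -1.8]
opening: 0.378
```

Request:
{"api": "play_rows", "payload": {"moves": [[[0, 0, 0.001], [0, 0, 0], 0], [[0, 0, 0], [0, 0, 0], 0]]}}

```text
clock: 16.75
eef_pos: [592.3, -314.8, 148.6]
tcp_rot: [-3.141, -0.0, 1.438]
contact_force: [-0.6, 1.3, -1.6]
opening: 0.378
```

Request:
{"api": "play_rows", "payload": {"moves": [[[0, 0, 0.001], [0, 0, 0], 0], [[0, 0, 0], [0, 0, 0], 0]]}}

```text
clock: 16.95
eef_pos: [592.5, -314.9, 148.2]
tcp_rot: [3.141, 0.0, 1.438]
contact_force: [-1.0, 0.7, 1.2]
opening: 0.377
```

Contact. Releasing orange and rising.

Request:
{"api": "play_rows", "payload": {"moves": [[[0, 0, 0], [0, 0, 0], 75], [[0, 0, 0], [0, 0, 0], 75], [[0, 0, 0], [0, 0, 0], 75], [[0, 0, 0], [0, 0, 0], 75], [[0, 0, -0.005], [0, 0, 0], 75], [[0, 0, -0.015], [0, 0, 0], 75], [[0, 0, -0.03], [0, 0, 0], 100], [[0, 0, -0.03], [0, 0, 0], 100], [[0, 0, -0.02], [0, 0, 0], 100], [[0, 0, 0], [0, 0, -0.11], 100], [[0, 0, 0], [0, 0, -0.11], 100], [[0, 0, 0], [0, 0, 0], 100]]}}

```text
clock: 18.15
eef_pos: [592.6, -315.0, 249.4]
tcp_rot: [3.14, 0.001, 1.659]
contact_force: [-0.8, -0.2, -0.1]
opening: 1.001
```

```bash
python3 - <<'E'
from h import *
todo(637,-60,250,1.658)
E
```

```text
yaw now tool dx 250.1 dy 66.8 dz -0.6 rz 0.001
target yaw tool dx 250.2 dy 66.5 dz -0.6 rz 0.001
18.15 [ 592.6 -315.   249.4] [3.140e+00 1.000e-03 1.659e+00] [-0.8 -0.2 -0.1] 1.001
```

Request:
{"api": "play_rows", "payload": {"moves": [[[0.015, 0.004, 0], [0, 0, 0], 100], [[0.03, 0.008, 0], [0, 0, 0], 100], [[0.035, 0.009, 0], [0, 0, 0], 100], [[0.035, 0.009, 0], [0, 0, 0], 100], [[0.035, 0.009, 0], [0, 0, 0], 100], [[0.035, 0.009, 0], [0, 0, 0], 100], [[0.035, 0.009, 0], [0, 0, 0], 100], [[0.02, 0.006, 0], [0, 0, 0], 100], [[0.01, 0.003, 0], [0, 0, 0], 100], [[0, 0, 0], [0, 0, 0], 100], [[0, 0, 0], [0, 0, 0], 100]]}}

```text
clock: 19.25
eef_pos: [636.2, -60.4, 247.8]
tcp_rot: [-3.141, 0.0, 1.657]
contact_force: [-0.1, 0.2, 0.0]
opening: 0.999
```

```bash
python3 - <<'E'
from h import *
c=snap('wrist','w2.png'); todo(637,12,27)
E
```

```text
yaw now tool dx 72.5 dy 7.1 dz 220.8 rz 0.000
target yaw tool dx 72.5 dy 7.1 dz 220.8 rz 0.000
19.3 [636.1 -60.9 247.8] [-3.141  0.     1.657] [ 0.8 -0.6 -0. ] 1.007
```

View pics/w2.png

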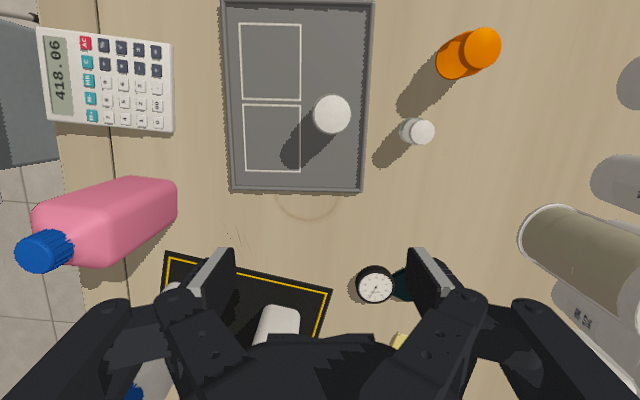

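The wrist view shows the vial alone in the tray, cap top at (333,114). The two outlined places are empty, their corners near (239,24)…(301,171).

```bash
python3 - <<'E'
from h import *
c=load('w2.png')
g=cv2.cvtColor(c['pixels'],cv2.COLOR_RGB2GRAY)[85:145,305:365]
print(ray(c,(333,114),76).round(1))
L=[ray(c,p,5)[:2] for p in [(240,24),(301,25),(301,99),(242,100)]];R=[ray(c,p,5)[:2] for p in [(243,105),(300,102),(301,171),(246,172)]]
for q in(L,R): print(np.mean(q,0).round(1),np.round(q,0).tolist())
todo(*ray(c,(333,114),76)[:2],27)
E
```

```text
[642.8  11.7  76. ]
[564.   65.7] [[526.0, 106.0], [598.0, 110.0], [604.0, 27.0], [529.0, 20.0]]
[569.6 -25.1] [[531.0, 14.0], [603.0, 23.0], [610.0, -65.0], [536.0, -73.0]]
yaw now tool dx 71.8 dy 12.8 dz 220.8 rz 0.000
target yaw tool dx 71.8 dy 12.8 dz 220.8 rz 0.000
19.3 [636.1 -60.9 247.8] [-3.141  0.     1.657] [ 0.8 -0.6 -0. ] 1.007
```

Request:
{"api": "play_rows", "payload": {"moves": [[[0.02, 0.003, 0], [0, 0, 0], 100], [[0.032, 0.004, 0.01], [0, 0, 0], 100], [[0.0205, 0.003, 0.03], [0, 0, 0], 100], [[0, 0, 0.035], [0, 0, 0], 100], [[0, 0, 0.035], [0, 0, 0], 100], [[0, 0, 0.035], [0, 0, 0], 100], [[0, 0, 0.03], [0, 0, 0], 100], [[0, 0, 0.025], [0, 0, 0], 100], [[0, 0, 0.015], [0, 0, 0], 100], [[0, 0, 0.008], [0, 0, 0], 100], [[0, 0, 0], [0, 0, 0], 100], [[0, 0, 0], [0, 0, 0], 100]]}}

```text
clock: 20.5
eef_pos: [640.8, 12.8, 25.8]
tcp_rot: [3.14, 0.0, 1.657]
contact_force: [-0.3, 0.2, 0.7]
opening: 1.001
```

Request:
{"api": "play_rows", "payload": {"moves": [[[0, 0, 0], [0, 0, 0], 0], [[0, 0, 0], [0, 0, 0], 0], [[0, 0, 0], [0, 0, 0], 0], [[0, 0, 0], [0, 0, 0], 0], [[0, 0, 0], [0, 0, 0], 0], [[0, 0, 0], [0, 0, 0], 0], [[0, 0, 0], [0, 0, 0], 0]], "squeeze": 30}}

```text
clock: 21.2
eef_pos: [640.6, 13.1, 25.7]
tcp_rot: [3.14, 0.0, 1.658]
contact_force: [-1.4, -0.1, 6.1]
opening: 0.532
```

Gripped: 45 mm matches the 46 mm body. Lifting, then a look at the pan from close by.

Request:
{"api": "play_rows", "payload": {"moves": [[[0, 0, -0.004], [0, 0, 0], 0], [[0, 0, -0.01], [0, 0, 0], 0], [[0, 0, -0.02], [0, 0, 0], 0], [[0, 0, -0.025], [0, 0, 0], 0], [[0, 0, -0.025], [0, 0, 0], 0], [[0, 0, -0.016], [0, 0, 0], 0], [[0, 0, 0], [0, 0, 0], 0], [[0, 0, 0], [0, 0, 0], 0]]}}

```text
clock: 22.0
eef_pos: [639.8, 13.1, 124.6]
tcp_rot: [3.142, -0.0, 1.658]
contact_force: [0.3, -0.3, -1.3]
opening: 0.534
```

```bash
python3 - <<'E'
from h import *
todo(478,230,125)
E
```

```text
yaw now tool dx 230.2 dy -142.4 dz -0.4 rz 0.000
target yaw tool dx 230.2 dy -142.4 dz -0.4 rz 0.000
22.0 [639.8  13.1 124.6] [ 3.142 -0.     1.658] [ 0.3 -0.3 -1.3] 0.534
```

Request:
{"api": "play_rows", "payload": {"moves": [[[0.008, -0.005, 0], [0, 0, 0], 0], [[0.015, -0.009, 0], [0, 0, 0], 0], [[0.02, -0.0125, 0], [0, 0, 0], 0], [[0.022, -0.0135, 0], [0, 0, 0], 0], [[0.022, -0.0135, 0], [0, 0, 0], 0], [[0.022, -0.0135, 0], [0, 0, 0], 0], [[0.022, -0.0135, 0], [0, 0, 0], 0], [[0.022, -0.0135, 0], [0, 0, 0], 0], [[0.022, -0.0135, 0], [0, 0, 0], 0], [[0.02, -0.0125, 0], [0, 0, 0], 0], [[0.018, -0.011, 0], [0, 0, 0], 0], [[0.012, -0.008, 0], [0, 0, 0], 0], [[0.005, -0.003, 0], [0, 0, 0], 0], [[0, 0, 0], [0, 0, 0], 0], [[0, 0, 0], [0, 0, 0], 0]]}}

```text
clock: 23.5
eef_pos: [478.8, 229.6, 124.7]
tcp_rot: [3.142, 0.0, 1.658]
contact_force: [0.1, 0.1, -0.5]
opening: 0.528
```

```bash
python3 - <<'E'
from h import *
c=snap('wrist','w3.png'); todo(478,314,85)
E
```

```text
yaw now tool dx 84.4 dy 6.4 dz 39.7 rz 0.000
target yaw tool dx 84.4 dy 6.4 dz 39.7 rz 0.000
23.55 [478.9 229.4 124.7] [3.141 0.    1.657] [ 0.6 -0.9 -1.7] 0.531
```

View pics/w3.png

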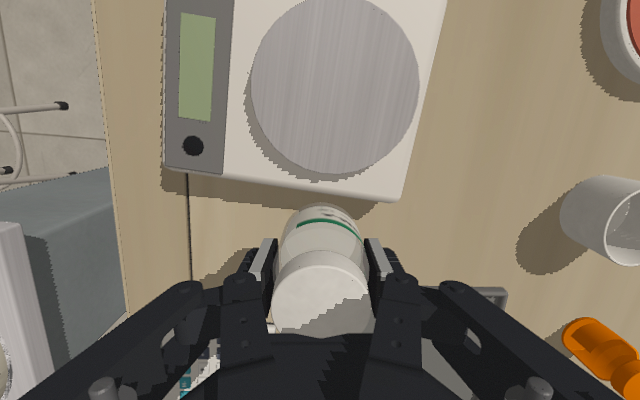

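The wrist view shows the vial held upright with its green band at (330,225). The pan disc spans columns 250–419 and ends at row 174.

```bash
python3 - <<'E'
from h import *
c=load('w3.png')
P=np.array([ray(c,p,52)[:2] for p in [(250,85),(419,88),(333,174),(268,138),(399,142),(265,38),(408,40)]]); print(P.round(0).tolist())
A=np.c_[2*P,np.ones(len(P))]; x=np.linalg.lstsq(A,(P**2).sum(1),rcond=None)[0]; print(x[:2],np.sqrt(x[2]+x[:2]@x[:2]))
todo(x[0],x[1],90)
E
```

```text
[[422.0, 315.0], [539.0, 324.0], [486.0, 257.0], [436.0, 280.0], [531.0, 285.0], [431.0, 346.0], [527.0, 353.0]]
[481.19768859 316.01922887] 58.6848614089651
yaw now tool dx 86.1 dy 9.7 dz 34.7 rz 0.000
target yaw tool dx 86.1 dy 9.7 dz 34.7 rz 0.000
23.55 [478.9 229.4 124.7] [3.141 0.    1.657] [ 0.6 -0.9 -1.7] 0.531
```

Request:
{"api": "play_rows", "payload": {"moves": [[[0.008, 0.001, 0], [0, 0, 0], 0], [[0.016, 0.0015, 0], [0, 0, 0], 0], [[0.02, 0.002, 0], [0, 0, 0], 0], [[0.02, 0.002, 0], [0, 0, 0], 0], [[0.015, 0.0015, 0], [0, 0, 0], 0], [[0.007, 0.0005, 0.004], [0, 0, 0], 0], [[0, 0, 0.01], [0, 0, 0], 0], [[0, 0, 0.013], [0, 0, 0], 0], [[0, 0, 0.01], [0, 0, 0], 0], [[0, 0, 0.006], [0, 0, 0], 0], [[0, 0, 0.003], [0, 0, 0], 0], [[0, 0, 0], [0, 0, 0], 0], [[0, 0, 0], [0, 0, 0], 0]]}}

```text
clock: 24.85
eef_pos: [479.8, 316.2, 79.0]
tcp_rot: [3.141, -0.0, 1.658]
contact_force: [-0.3, 0.6, -0.8]
opening: 0.534
```

Request:
{"api": "play_rows", "payload": {"moves": [[[0, 0, 0.001], [0, 0, 0], 0], [[0, 0, 0.001], [0, 0, 0], 0], [[0, 0, 0], [0, 0, 0], 0]]}}

```text
clock: 25.15
eef_pos: [479.6, 316.3, 76.9]
tcp_rot: [3.141, -0.0, 1.658]
contact_force: [0.1, 0.4, -0.8]
opening: 0.533
```

Request:
{"api": "play_rows", "payload": {"moves": [[[0, 0, 0.001], [0, 0, 0], 0], [[0, 0, 0], [0, 0, 0], 0]]}}

```text
clock: 25.35
eef_pos: [479.5, 316.3, 75.7]
tcp_rot: [-3.142, 0.0, 1.658]
contact_force: [-0.2, -0.4, -0.3]
opening: 0.532
```

Request:
{"api": "play_rows", "payload": {"moves": [[[0, 0, 0.001], [0, 0, 0], 0], [[0, 0, 0.001], [0, 0, 0], 0], [[0, 0, 0], [0, 0, 0], 0]]}}

```text
clock: 25.65
eef_pos: [479.5, 316.2, 73.6]
tcp_rot: [-3.141, 0.0, 1.658]
contact_force: [-0.1, -0.4, -1.8]
opening: 0.536
```

Request:
{"api": "play_rows", "payload": {"moves": [[[0, 0, 0.001], [0, 0, 0], 0], [[0, 0, 0], [0, 0, 0], 0]]}}

```text
clock: 25.85
eef_pos: [479.6, 316.2, 72.8]
tcp_rot: [-3.142, 0.0, 1.658]
contact_force: [0.4, -0.5, -1.8]
opening: 0.531
```

Request:
{"api": "play_rows", "payload": {"moves": [[[0, 0, 0.0005], [0, 0, 0], 0], [[0, 0, 0], [0, 0, 0], 0]]}}

```text
clock: 26.05
eef_pos: [479.6, 316.3, 72.7]
tcp_rot: [3.142, -0.0, 1.658]
contact_force: [-1.2, -1.0, 4.9]
opening: 0.532
```

Contact at 72.7, as predicted. Opening, rising and checking.

Request:
{"api": "play_rows", "payload": {"moves": [[[0, 0, -0.0005], [0, 0, 0], 0], [[0, 0, 0], [0, 0, 0], 60], [[0, 0, 0], [0, 0, 0], 70], [[0, 0, 0], [0, 0, 0], 85], [[0, 0, 0], [0, 0, 0], 100], [[0, 0, 0], [0, 0, 0], 100], [[0, 0, 0], [0, 0, 0], 100], [[0, 0, -0.005], [0, 0, 0], 100], [[0, 0, -0.015], [0, 0, 0], 100], [[0, 0, -0.03], [0, 0, 0], 100], [[0, 0, -0.04], [0, 0, 0], 100], [[0, 0, -0.045], [0, 0, 0], 100], [[0, 0, -0.045], [0, 0, 0], 100], [[0, 0, 0], [0, 0, 0], 100]]}}

```text
clock: 27.45
eef_pos: [482.5, 318.2, 260.9]
tcp_rot: [3.131, -0.006, 1.658]
contact_force: [0.3, 0.8, -0.6]
opening: 1.0
```

```bash
python3 - <<'E'
from h import *
c=snap('wrist','w4.png');s=snap('side','s2.png')
todo(593,-314,250,1.438)
o=np.vstack([cv2.resize(cv2.cvtColor(c['pixels'],cv2.COLOR_RGB2BGR),(480,300)),cv2.resize(cv2.cvtColor(s['pixels'],cv2.COLOR_RGB2BGR)[80:310,220:480],(480,300))]);cv2.imwrite('pics/m1.png',o)
E
```

```text
yaw now tool dx -638.0 dy 57.7 dz 5.0 rz 0.220
target yaw tool dx -610.1 dy 195.4 dz 5.0 rz 0.220
27.55 [480.1 316.6 255. ] [ 3.138e+00 -2.000e-03  1.658e+00] [-0.6 -0.4  0.1] 1.002
```

View pics/m1.png

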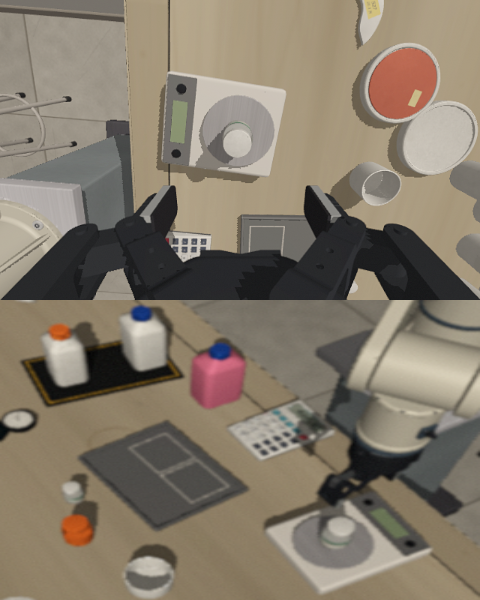

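Both bottles stand on the mat, upright (side view). The vial stands near the middle of the pan. Quick numeric check, then fly to orange.

```bash
python3 - <<'E'
from h import *
c=load('w4.png')
print('vial top',ray(c,(316,187),123),'pan',[ray(c,p,52)[:2].round(0) for p in [(268,173),(364,178),(316,127),(316,224)]])
print('pan centre by edges', np.mean([ray(c,p,52)[:2] for p in [(268,173),(364,178)]],0))
E
```

```text
vial top [479.00141068 319.89028968 123.        ] pan [array([420., 316.]), array([539., 320.]), array([474., 376.]), array([484., 254.])]
pan centre by edges [479.1192021  317.62228695]
```

Request:
{"api": "play_rows", "payload": {"moves": [[[-0.02, 0.002, 0], [0, 0, 0], 75], [[-0.036, 0.003, 0], [0, 0, 0], 75], [[-0.036, 0.003, 0], [0, 0, 0], 75], [[-0.036, 0.003, 0], [0, 0, 0], 75], [[-0.036, 0.003, 0], [0, 0, 0], 75], [[-0.036, 0.003, 0], [0, 0, 0], 75], [[-0.036, 0.003, 0], [0, 0, 0], 75], [[-0.036, 0.003, 0], [0, 0, 0], 75], [[-0.036, 0.004, 0], [0, 0, 0], 75], [[-0.036, 0.004, 0], [0, 0, 0], 75], [[-0.036, 0.004, 0], [0, 0, 0], 75], [[-0.036, 0.004, 0], [0, 0, 0], 75], [[-0.036, 0.004, 0], [0, 0, 0], 75], [[-0.036, 0.003, 0], [0, 0, 0], 75], [[-0.036, 0.003, 0], [0, 0, 0], 75], [[-0.036, 0.003, 0], [0, 0, 0], 75], [[-0.036, 0.003, 0], [0, 0, 0], 75], [[-0.032, 0.002, 0], [0, 0, 0], 75], [[-0.01, 0, 0], [0, 0, 0.11], 75], [[0, 0, 0], [0, 0, 0.11], 75]]}}

```text
clock: 29.55
eef_pos: [590.7, -315.9, 250.6]
tcp_rot: [-3.139, -0.001, 1.432]
contact_force: [-1.3, 0.5, 0.3]
opening: 0.753
```

```bash
python3 - <<'E'
from h import *
todo(592.4,-314.9,250,1.438)
E
```

```text
yaw now tool dx 1.2 dy 1.5 dz 0.6 rz -0.006
target yaw tool dx 1.2 dy 1.5 dz 0.6 rz -0.006
29.55 [ 590.7 -315.9  250.6] [-3.139e+00 -1.000e-03  1.432e+00] [-1.3  0.5  0.3] 0.753
```

The vial is within about 3 mm of the pan centre. Settle and descend on orange.

Request:
{"api": "play_rows", "payload": {"moves": [[[0.001, 0.0015, 0.01], [0, 0, 0], 75], [[0, 0, 0.025], [0, 0, 0], 75], [[0, 0, 0.025], [0, 0, 0], 75], [[0, 0, 0.02], [0, 0, 0], 75], [[0, 0, 0.012], [0, 0, 0], 75], [[0, 0, 0.005], [0, 0, 0], 75], [[0, 0, 0], [0, 0, 0], 75], [[0, 0, 0], [0, 0, 0], 75]]}}

```text
clock: 30.35
eef_pos: [593.9, -313.7, 156.5]
tcp_rot: [3.141, 0.0, 1.438]
contact_force: [0.5, 0.1, 1.0]
opening: 0.756
```

```bash
python3 - <<'E'
from h import *
todo(592.4,-314.9,148.3,1.438)
E
```

```text
yaw now tool dx -1.3 dy -1.3 dz 8.2 rz 0.000
target yaw tool dx -1.3 dy -1.3 dz 8.2 rz 0.000
30.35 [ 593.9 -313.7  156.5] [3.141 0.    1.438] [0.5 0.1 1. ] 0.756
```

Request:
{"api": "play_rows", "payload": {"moves": [[[-0.001, -0.001, 0.004], [0, 0, 0], 75], [[0, 0, 0.004], [0, 0, 0], 75], [[0, 0, 0], [0, 0, 0], 75], [[0, 0, 0], [0, 0, 0], 0], [[0, 0, 0], [0, 0, 0], 0], [[0, 0, 0], [0, 0, 0], 0], [[0, 0, 0], [0, 0, 0], 0], [[0, 0, 0], [0, 0, 0], 0], [[0, 0, 0], [0, 0, 0], 0], [[0, 0, 0], [0, 0, 0], 0]], "squeeze": 40}}

```text
clock: 31.35
eef_pos: [592.5, -314.4, 148.2]
tcp_rot: [3.141, 0.0, 1.438]
contact_force: [-1.4, 1.9, 6.2]
opening: 0.38
```

Request:
{"api": "play_rows", "payload": {"moves": [[[0, 0, -0.004], [0, 0, 0], 0], [[0, 0, -0.008], [0, 0, 0], 0], [[0, 0, -0.014], [0, 0, 0], 0], [[0, 0, -0.014], [0, 0, 0], 0], [[0, 0, -0.01], [0, 0, 0], 0], [[0, 0, 0], [0, 0, -0.07], 0], [[0, 0, 0], [0, 0, -0.08], 0], [[0, 0, 0], [0, 0, -0.07], 0], [[0, 0, 0], [0, 0, 0], 0], [[0, 0, 0], [0, 0, 0], 0]]}}

```text
clock: 32.35
eef_pos: [592.4, -314.5, 198.3]
tcp_rot: [3.141, 0.0, 1.656]
contact_force: [0.2, -0.6, -2.4]
opening: 0.376
```

```bash
python3 - <<'E'
from h import *
todo(565,66.2,199,1.658)
E
```

```text
yaw now tool dx 381.7 dy 5.0 dz -0.7 rz -0.002
target yaw tool dx 381.7 dy 5.9 dz -0.7 rz -0.002
32.35 [ 592.4 -314.5  198.3] [3.141 0.    1.656] [ 0.2 -0.6 -2.4] 0.376
```

Request:
{"api": "play_rows", "payload": {"moves": [[[0.01, 0, 0], [0, 0, 0], 0], [[0.025, 0, 0], [0, 0, 0], 0], [[0.033, 0.001, 0], [0, 0, 0], 0], [[0.035, 0, 0], [0, 0, 0], 0], [[0.035, 0.001, 0], [0, 0, 0], 0], [[0.035, 0, 0], [0, 0, 0], 0], [[0.035, 0.001, 0], [0, 0, 0], 0], [[0.035, 0.001, 0], [0, 0, 0], 0], [[0.035, 0, 0], [0, 0, 0], 0], [[0.035, 0.001, 0], [0, 0, 0], 0], [[0.032, 0, 0], [0, 0, 0], 0], [[0.022, 0, 0], [0, 0, 0], 0], [[0.011, 0, 0], [0, 0, 0], 0], [[0.004, 0, 0], [0, 0, 0], 0], [[0, 0, 0], [0, 0, 0], 0], [[0, 0, 0], [0, 0, 0], 0], [[0, 0, 0], [0, 0, 0], 0]]}}

```text
clock: 34.05
eef_pos: [564.2, 65.6, 197.8]
tcp_rot: [-3.142, 0.0, 1.657]
contact_force: [-0.3, -0.1, -2.3]
opening: 0.377
```

```bash
python3 - <<'E'
from h import *
todo(565,66.4,155,1.658)
E
```

```text
yaw now tool dx 0.7 dy 0.9 dz 42.8 rz -0.001
target yaw tool dx 0.7 dy 0.9 dz 42.8 rz -0.001
34.05 [564.2  65.6 197.8] [-3.142  0.     1.657] [-0.3 -0.1 -2.3] 0.377
```

Request:
{"api": "play_rows", "payload": {"moves": [[[0.0005, 0.001, 0.006], [0, 0, 0], 0], [[0, 0, 0.012], [0, 0, 0], 0], [[0, 0, 0.012], [0, 0, 0], 0], [[0, 0, 0.008], [0, 0, 0], 0], [[0, 0, 0.004], [0, 0, 0], 0], [[0, 0, 0], [0, 0, 0], 0], [[0, 0, 0], [0, 0, 0], 0], [[0, 0, 0], [0, 0, 0], 0]]}}

```text
clock: 34.85
eef_pos: [565.4, 67.2, 156.2]
tcp_rot: [3.141, -0.0, 1.658]
contact_force: [-0.2, -0.9, -1.6]
opening: 0.382
```

```bash
python3 - <<'E'
from h import *
todo(565,66.4,149.3,1.658)
E
```

```text
yaw now tool dx -0.8 dy -0.4 dz 6.9 rz -0.000
target yaw tool dx -0.8 dy -0.4 dz 6.9 rz -0.000
34.85 [565.4  67.2 156.2] [ 3.141 -0.     1.658] [-0.2 -0.9 -1.6] 0.382
```

Request:
{"api": "play_rows", "payload": {"moves": [[[-0.0005, 0, 0.002], [0, 0, 0], 0], [[0, 0, 0.002], [0, 0, 0], 0], [[0, 0, 0.001], [0, 0, 0], 0], [[0, 0, 0.001], [0, 0, 0], 0], [[0, 0, 0], [0, 0, 0], 0]]}}

```text
clock: 35.35
eef_pos: [565.0, 66.6, 149.6]
tcp_rot: [-3.141, 0.0, 1.658]
contact_force: [-0.9, -1.1, -1.7]
opening: 0.38
```

Request:
{"api": "play_rows", "payload": {"moves": [[[0, 0, 0.001], [0, 0, 0], 0], [[0, 0, 0], [0, 0, 0], 0]]}}

```text
clock: 35.55
eef_pos: [565.3, 66.7, 149.1]
tcp_rot: [3.141, -0.0, 1.658]
contact_force: [-0.8, 0.4, 1.9]
opening: 0.378
```

Request:
{"api": "play_rows", "payload": {"moves": [[[0, 0, 0.0007], [0, 0, 0], 0], [[0, 0, 0], [0, 0, 0], 0]]}}

```text
clock: 35.75
eef_pos: [565.5, 66.9, 149.1]
tcp_rot: [3.141, -0.0, 1.658]
contact_force: [-2.1, 0.2, 8.7]
opening: 0.376
```

Seated. Releasing, rising, then over to blue on the mat.

Request:
{"api": "play_rows", "payload": {"moves": [[[0, 0, -0.0007], [0, 0, 0], 0], [[0, 0, 0], [0, 0, 0], 75], [[0, 0, 0], [0, 0, 0], 75], [[0, 0, 0], [0, 0, 0], 75], [[0, 0, 0], [0, 0, 0], 75], [[0, 0, -0.005], [0, 0, 0], 75], [[0, 0, -0.015], [0, 0, 0], 75], [[0, 0, -0.03], [0, 0, 0], 75], [[0, 0, -0.03], [0, 0, 0], 75], [[0, 0, -0.02], [0, 0, 0], 75], [[0, 0, 0], [0, 0, 0], 75]]}}

```text
clock: 36.85
eef_pos: [566.9, 66.8, 252.3]
tcp_rot: [3.136, -0.0, 1.658]
contact_force: [0.7, 0.3, -0.1]
opening: 0.752
```

```bash
python3 - <<'E'
from h import *
todo(465.2,-294.2,255,1.438)
E
```

```text
yaw now tool dx -350.8 dy -132.6 dz -2.7 rz 0.220
target yaw tool dx -371.3 dy -53.0 dz -2.7 rz 0.220
36.85 [566.9  66.8 252.3] [ 3.136 -0.     1.658] [ 0.7  0.3 -0.1] 0.752
```

Request:
{"api": "play_rows", "payload": {"moves": [[[-0.015, -0.006, 0], [0, 0, 0], 75], [[-0.032, -0.012, 0], [0, 0, 0], 75], [[-0.035, -0.013, 0], [0, 0, 0], 75], [[-0.035, -0.013, 0], [0, 0, 0], 75], [[-0.035, -0.013, 0], [0, 0, 0], 75], [[-0.035, -0.013, 0], [0, 0, 0], 75], [[-0.035, -0.013, 0], [0, 0, 0], 75], [[-0.035, -0.013, 0], [0, 0, 0], 75], [[-0.035, -0.013, 0], [0, 0, 0], 75], [[-0.032, -0.012, 0], [0, 0, 0], 75], [[-0.018, -0.008, 0], [0, 0, 0], 75], [[-0.008, -0.003, 0], [0, 0, 0], 75], [[0, 0, 0], [0, 0, 0.07], 75], [[0, 0, 0], [0, 0, 0.08], 75], [[0, 0, 0], [0, 0, 0.07], 75], [[0, 0, 0], [0, 0, 0], 75], [[0, 0, 0], [0, 0, 0], 75]]}}

```text
clock: 38.55
eef_pos: [463.7, -293.1, 248.2]
tcp_rot: [-3.141, -0.001, 1.44]
contact_force: [-0.9, 0.5, 0.2]
opening: 0.751
```

```bash
python3 - <<'E'
from h import *
todo(465.2,-294.2,155.5,1.438)
E
```

```text
yaw now tool dx -0.9 dy 1.7 dz 92.7 rz 0.002
target yaw tool dx -0.9 dy 1.7 dz 92.7 rz 0.002
38.55 [ 463.7 -293.1  248.2] [-3.141e+00 -1.000e-03  1.440e+00] [-0.9  0.5  0.2] 0.751
```

Request:
{"api": "play_rows", "payload": {"moves": [[[-0.001, 0.001, 0.015], [0, 0, 0], 75], [[0, 0, 0.025], [0, 0, 0], 75], [[0, 0, 0.025], [0, 0, 0], 75], [[0, 0, 0.015], [0, 0, 0], 75], [[0, 0, 0.005], [0, 0, 0], 75], [[0, 0, 0], [0, 0, 0], 75], [[0, 0, 0], [0, 0, 0], 75], [[0, 0, 0], [0, 0, 0], 75]]}}

```text
clock: 39.35
eef_pos: [465.3, -294.9, 164.7]
tcp_rot: [3.14, 0.001, 1.438]
contact_force: [0.9, -0.1, -0.5]
opening: 0.751
```

```bash
python3 - <<'E'
from h import *
todo(465.2,-294.2,155.5,1.438)
E
```

```text
yaw now tool dx 0.7 dy -0.2 dz 9.2 rz 0.000
target yaw tool dx 0.7 dy -0.2 dz 9.2 rz 0.000
39.35 [ 465.3 -294.9  164.7] [3.140e+00 1.000e-03 1.438e+00] [ 0.9 -0.1 -0.5] 0.751
```

Request:
{"api": "play_rows", "payload": {"moves": [[[0.0005, 0, 0.005], [0, 0, 0], 75], [[0, 0, 0.004], [0, 0, 0], 75], [[0, 0, 0], [0, 0, 0], 75], [[0, 0, 0], [0, 0, 0], 0], [[0, 0, 0], [0, 0, 0], 0], [[0, 0, 0], [0, 0, 0], 0], [[0, 0, 0], [0, 0, 0], 0], [[0, 0, 0], [0, 0, 0], 0], [[0, 0, 0], [0, 0, 0], 0], [[0, 0, 0], [0, 0, 0], 0]]}}

```text
clock: 40.35
eef_pos: [465.1, -294.3, 155.1]
tcp_rot: [3.141, 0.0, 1.438]
contact_force: [-0.4, 0.2, 6.3]
opening: 0.391
```

Request:
{"api": "play_rows", "payload": {"moves": [[[0, 0, -0.004], [0, 0, 0], 0], [[0, 0, -0.008], [0, 0, 0], 0], [[0, 0, -0.014], [0, 0, 0], 0], [[0, 0, -0.014], [0, 0, 0], 0], [[0, 0, -0.01], [0, 0, 0], 0], [[0, 0, 0], [0, 0, -0.07], 0], [[0, 0, 0], [0, 0, -0.08], 0], [[0, 0, 0], [0, 0, -0.07], 0], [[0, 0, 0], [0, 0, 0], 0], [[0, 0, 0], [0, 0, 0], 0]]}}

```text
clock: 41.35
eef_pos: [465.1, -294.2, 205.3]
tcp_rot: [3.141, 0.0, 1.656]
contact_force: [-0.6, -0.5, -1.4]
opening: 0.396
```

```bash
python3 - <<'E'
from h import *
todo(567.5,-28.4,205,1.658)
E
```

```text
yaw now tool dx 256.2 dy 124.6 dz 0.3 rz -0.002
target yaw tool dx 255.9 dy 125.2 dz 0.3 rz -0.002
41.35 [ 465.1 -294.2  205.3] [3.141 0.    1.656] [-0.6 -0.5 -1.4] 0.396
```

Request:
{"api": "play_rows", "payload": {"moves": [[[0.01, 0.005, 0], [0, 0, 0], 0], [[0.02, 0.01, 0], [0, 0, 0], 0], [[0.025, 0.012, 0], [0, 0, 0], 0], [[0.025, 0.012, 0], [0, 0, 0], 0], [[0.025, 0.012, 0], [0, 0, 0], 0], [[0.025, 0.012, 0], [0, 0, 0], 0], [[0.025, 0.012, 0], [0, 0, 0], 0], [[0.025, 0.0125, 0], [0, 0, 0], 0], [[0.025, 0.0125, 0], [0, 0, 0], 0], [[0.023, 0.0115, 0], [0, 0, 0], 0], [[0.017, 0.008, 0], [0, 0, 0], 0], [[0.008, 0.004, 0], [0, 0, 0], 0], [[0.003, 0.0015, 0], [0, 0, 0], 0], [[0, 0, 0], [0, 0, 0], 0], [[0, 0, 0], [0, 0, 0], 0], [[0, 0, 0], [0, 0, 0], 0]]}}

```text
clock: 42.95
eef_pos: [566.9, -29.0, 204.8]
tcp_rot: [-3.141, 0.0, 1.657]
contact_force: [-0.7, 0.5, -2.1]
opening: 0.394
```

```bash
python3 - <<'E'
from h import *
todo(567.5,-28.4,160,1.658)
E
```

```text
yaw now tool dx 0.5 dy 0.6 dz 44.8 rz -0.001
target yaw tool dx 0.5 dy 0.6 dz 44.8 rz -0.001
42.95 [566.9 -29.  204.8] [-3.141  0.     1.657] [-0.7  0.5 -2.1] 0.394
```

Request:
{"api": "play_rows", "payload": {"moves": [[[0.0005, 0.0005, 0.006], [0, 0, 0], 0], [[0, 0, 0.012], [0, 0, 0], 0], [[0, 0, 0.012], [0, 0, 0], 0], [[0, 0, 0.008], [0, 0, 0], 0], [[0, 0, 0.004], [0, 0, 0], 0], [[0, 0, 0], [0, 0, 0], 0], [[0, 0, 0], [0, 0, 0], 0], [[0, 0, 0], [0, 0, 0], 0]]}}

```text
clock: 43.75
eef_pos: [568.0, -27.7, 163.2]
tcp_rot: [3.141, 0.0, 1.658]
contact_force: [0.4, -0.1, -1.8]
opening: 0.39
```

```bash
python3 - <<'E'
from h import *
todo(567.5,-28.4,156.5,1.658)
s=snap('side','s3.png'); cv2.imwrite('pics/s3c.png',cv2.resize(cv2.cvtColor(s['pixels'],cv2.COLOR_RGB2BGR)[130:280,230:400],None,fx=3.5,fy=3.5,interpolation=cv2.INTER_CUBIC))
E
```

```text
yaw now tool dx -0.6 dy -0.6 dz 6.7 rz -0.000
target yaw tool dx -0.6 dy -0.6 dz 6.7 rz -0.000
43.75 [568.  -27.7 163.2] [3.141 0.    1.658] [ 0.4 -0.1 -1.8] 0.39
```

View pics/s3c.png

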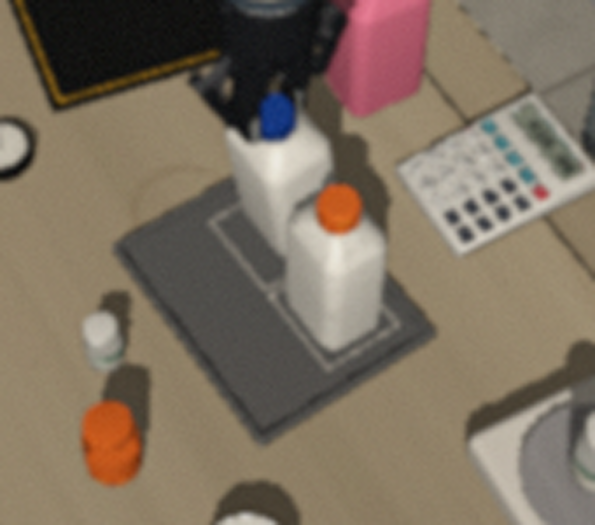

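The orange bottle stands inside its outline, square. Blue hangs aligned just above its own place. Lowering to contact.

Request:
{"api": "play_rows", "payload": {"moves": [[[-0.0005, -0.0005, 0.002], [0, 0, 0], 0], [[0, 0, 0.002], [0, 0, 0], 0], [[0, 0, 0.001], [0, 0, 0], 0], [[0, 0, 0], [0, 0, 0], 0]]}}

```text
clock: 44.2
eef_pos: [567.1, -28.3, 157.7]
tcp_rot: [-3.141, -0.0, 1.658]
contact_force: [-0.4, 0.7, -2.0]
opening: 0.394
```

Request:
{"api": "play_rows", "payload": {"moves": [[[0, 0, 0.001], [0, 0, 0], 0], [[0, 0, 0], [0, 0, 0], 0]]}}

```text
clock: 44.4
eef_pos: [567.5, -28.3, 157.1]
tcp_rot: [3.141, 0.0, 1.658]
contact_force: [0.6, -0.8, 1.8]
opening: 0.392
```

Request:
{"api": "play_rows", "payload": {"moves": [[[0, 0, 0.0007], [0, 0, 0], 0], [[0, 0, 0], [0, 0, 0], 0]]}}

```text
clock: 44.6
eef_pos: [567.9, -28.4, 156.8]
tcp_rot: [3.14, 0.0, 1.658]
contact_force: [-0.6, -0.6, 5.6]
opening: 0.391
```

Seated. Release, and rise to the first look's viewpoint for a direct comparison.

Request:
{"api": "play_rows", "payload": {"moves": [[[0, 0, -0.0007], [0, 0, 0], 0], [[0, 0, 0], [0, 0, 0], 70], [[0, 0, 0], [0, 0, 0], 70], [[0, 0, 0], [0, 0, 0], 70], [[0, 0, 0], [0, 0, 0], 70], [[0, 0, -0.005], [0, 0, 0], 70], [[0, 0, -0.015], [0, 0, 0], 70], [[-0.0, -0.0, -0.03], [0, 0, 0], 70], [[0, 0, -0.035], [0, 0, 0], 70], [[0, 0, -0.035], [0, 0, 0], 70], [[0.005, -0.003, -0.03], [0, 0, 0], 70], [[0, 0, -0.014], [0, 0, 0], 70], [[0, 0, 0], [0, 0, 0], 70], [[0, 0, 0], [0, 0, 0], 70], [[0, 0, 0], [0, 0, 0], 70]]}}

```text
clock: 46.1
eef_pos: [563.0, -23.6, 318.8]
tcp_rot: [-3.139, -0.0, 1.658]
contact_force: [0.4, 0.1, -0.5]
opening: 0.698
```

```bash
python3 - <<'E'
from h import *
c=snap('wrist','w5.png'); todo(564.4,-23.1,320)
a=load('w1.png'); f=lambda q:cv2.resize(cv2.cvtColor(q['pixels'],cv2.COLOR_RGB2BGR)[35:230,270:430],None,fx=2.45,fy=2.9,interpolation=cv2.INTER_CUBIC)
cv2.imwrite('pics/cmp.png',np.hstack([f(a),f(c)]))
for q in(a,c):
  hsv=cv2.cvtColor(q['pixels'],cv2.COLOR_RGB2HSV)
  for n,lo,hi,box,z in [('blue',(100,120,60),(130,255,255),(290,155,360,225),180),('or',(5,150,100),(20,255,255),(295,60,370,130),170)]:
    x0,y0,x1,y1=box; m=cv2.inRange(hsv[y0:y1,x0:x1],lo,hi); ys,xs=np.nonzero(m); uv=(xs.mean()+x0,ys.mean()+y0)
    print(n,np.round(uv,1),ray(q,uv,z).round(1))
E
```

```text
yaw now tool dx 0.4 dy 1.4 dz -1.1 rz 0.000
target yaw tool dx 0.4 dy 1.4 dz -1.1 rz 0.000
46.15 [563.  -23.6 318.9] [-3.139 -0.     1.658] [ 1.3 -0.4  0.7] 0.703
blue [323. 189.] [566.6 -24.3 180. ]
or [329.1  95.1] [564.3  66.1 170. ]
blue [327.3 188.1] [569.1 -23.2 180. ]
or [328.7  95.2] [562.4  65.2 170. ]
```

View pics/cmp.png

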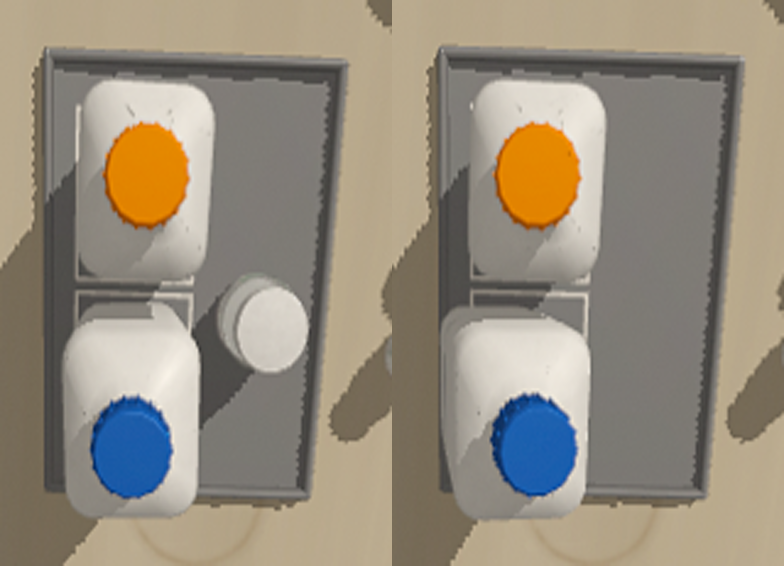

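Right half (now): orange is where it was. The blue bottle's cap is about 2.5 mm off, and its -x side shows at (445,420), as if it leans or its base sits on the front rim. I'll check from the side and top.

```bash
python3 - <<'E'
from h import *
s=snap('side','s4.png');t=snap('top','t4.png'); 
f=lambda q,b,k:cv2.resize(cv2.cvtColor(q['pixels'],cv2.COLOR_RGB2BGR)[b[1]:b[3],b[0]:b[2]],k,interpolation=cv2.INTER_CUBIC)
cv2.imwrite('pics/cmp2.png',np.hstack([f(load('side0.png'),(255,150,355,260),(400,440)),f(s,(255,150,355,260),(400,440))]))
todo(567.5,-28,157)
E
```

```text
yaw now tool dx -4.8 dy 3.8 dz 162.4 rz 0.000
target yaw tool dx -4.8 dy 3.8 dz 162.4 rz 0.000
46.25 [563.3 -23.6 319.4] [-3.139 -0.     1.658] [-0.2 -0.8 -0. ] 0.7
```

View pics/cmp2.png

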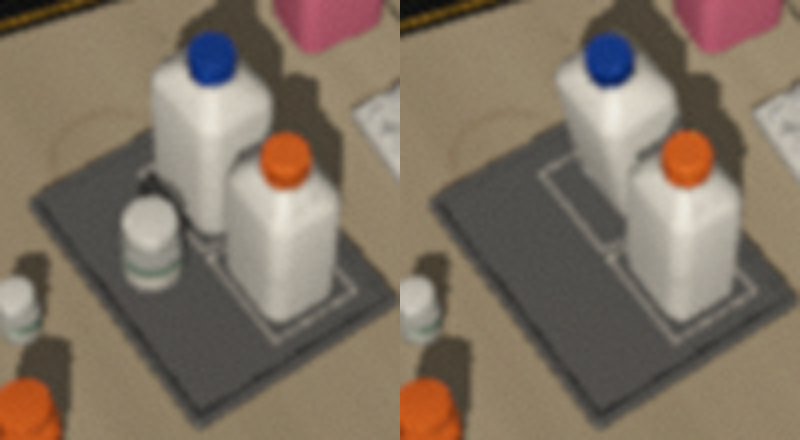

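The side view confirms it: blue's base is about 15 mm toward the robot, its front edge on the rim, so the bottle leans. My grip was too low, at the neck and shoulders. I'll regrip higher so the pads lie flat on the cap, which should square it, then lift, check and reseat.

Request:
{"api": "play_rows", "payload": {"moves": [[[-0.0045, 0.005, 0.02], [0, 0, 0], 75], [[0, 0, 0.035], [0, 0, 0], 75], [[0, 0, 0.035], [0, 0, 0], 75], [[0, 0, 0.025], [0, 0, 0], 75], [[0, 0, 0.015], [0, 0, 0], 75], [[0, 0, 0.01], [0, 0, 0], 75], [[0, 0, 0.006], [0, 0, 0], 75], [[0, 0, 0], [0, 0, 0], 75], [[0, 0, 0], [0, 0, 0], 75]]}}

```text
clock: 47.15
eef_pos: [569.6, -27.6, 175.4]
tcp_rot: [3.141, 0.0, 1.658]
contact_force: [0.9, -0.8, 0.6]
opening: 0.752
```

```bash
python3 - <<'E'
from h import *
todo(568.5,-28,163)
E
```

```text
yaw now tool dx -0.3 dy -1.1 dz 12.4 rz 0.000
target yaw tool dx -0.3 dy -1.1 dz 12.4 rz 0.000
47.15 [569.6 -27.6 175.4] [3.141 0.    1.658] [ 0.9 -0.8  0.6] 0.752
```

Request:
{"api": "play_rows", "payload": {"moves": [[[0, 0, 0.008], [0, 0, 0], 75], [[0, 0, 0.004], [0, 0, 0], 70], [[0, 0, 0], [0, 0, 0], 60], [[0, 0, 0], [0, 0, 0], 0], [[0, 0, 0], [0, 0, 0], 0], [[0, 0, 0], [0, 0, 0], 0], [[0, 0, 0], [0, 0, 0], 0], [[0, 0, 0], [0, 0, 0], 0], [[0, 0, 0], [0, 0, 0], 0]], "squeeze": 40}}

```text
clock: 48.05
eef_pos: [569.2, -27.6, 163.0]
tcp_rot: [3.141, 0.0, 1.658]
contact_force: [-0.2, -0.2, 5.8]
opening: 0.387
```

Request:
{"api": "play_rows", "payload": {"moves": [[[0, 0, -0.003], [0, 0, 0], 0], [[0, 0, -0.006], [0, 0, 0], 0], [[0, 0, -0.01], [0, 0, 0], 0], [[0, 0, -0.006], [0, 0, 0], 0], [[0, 0, 0], [0, 0, 0], 0], [[0, 0, 0], [0, 0, 0], 0], [[0, 0, 0], [0, 0, 0], 0]]}}

```text
clock: 48.75
eef_pos: [568.9, -27.6, 187.5]
tcp_rot: [-3.141, -0.0, 1.658]
contact_force: [0.4, 0.7, -2.2]
opening: 0.387
```

```bash
python3 - <<'E'
from h import *
s=snap('side','s5.png');t=snap('top','t5.png')
f=lambda q,b,k:cv2.resize(cv2.cvtColor(q['pixels'],cv2.COLOR_RGB2BGR)[b[1]:b[3],b[0]:b[2]],k,interpolation=cv2.INTER_CUBIC)
a=f(s,(255,140,355,260),(400,480)); 
# overlay: upright model edges of blue at its place, lifted 25
c,sn=np.cos(.07),np.sin(.07)
def box(cx,cy,z,k):
    P=[]
    for h in(z,z+140):
        for a_,b_ in((-32.5,-39),(32.5,-39),(32.5,39),(-32.5,39)): P.append((cx+c*a_-sn*b_,cy+sn*a_+c*b_,h))
    return (proj(s,P)-[255,140])*4
for (cx,cy,z) in [(568,-26,5+25)]:
    q=box(cx,cy,z,0).astype(int)
    for i in range(4):
        cv2.line(a,q[i],q[(i+1)%4],(0,255,0),1); cv2.line(a,q[i],q[i+4],(0,255,0),1)
b=f(t,(255,150,375,250),(390,325)); b=np.vstack([b,np.zeros((155,390,3),np.uint8)])
cv2.imwrite('pics/m2.png',np.hstack([a,b])); todo(568,-28,163)
E
```

```text
yaw now tool dx -0.4 dy -0.9 dz 24.4 rz 0.000
target yaw tool dx -0.4 dy -0.9 dz 24.4 rz 0.000
48.85 [568.9 -27.6 187.4] [-3.141 -0.     1.658] [ 0.5 -0.2 -2. ] 0.384
```

View pics/m2.png

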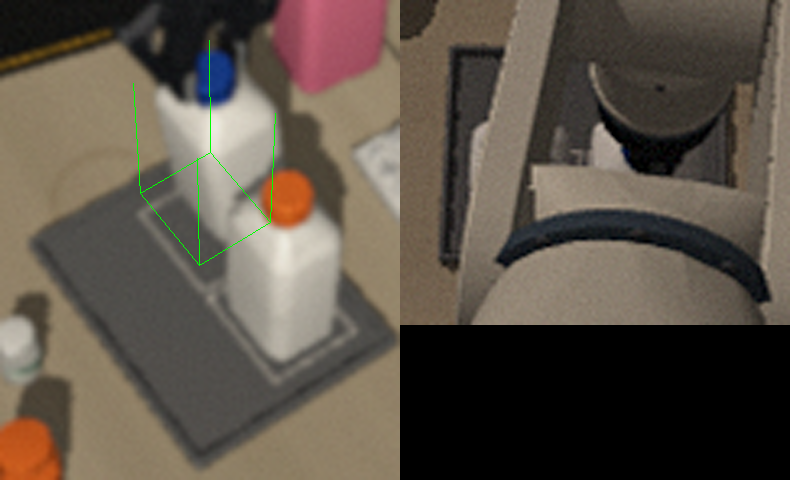

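```bash
python3 - <<'E'
from h import *
s=load('s5.png')
o=ray(s,(308.2,208),5); 
for z in(26,30,34): print(z,(ray(s,(310.5,199.5),z)-o).round(1))
print('orig corner',o, 'model',568+.9976*32.5-.07*39,-26+.07*32.5+39)
# cap shift between side0 and now
def cap(f,b):
    q=load(f);h=cv2.cvtColor(q['pixels'],cv2.COLOR_RGB2HSV)[b[1]:b[3],b[0]:b[2]];m=cv2.inRange(h,(100,120,50),(130,255,255));m=cv2.morphologyEx(m,cv2.MORPH_OPEN,np.ones((2,2)));ys,xs=np.nonzero(m);return (xs.mean()+b[0],ys.mean()+b[1]),len(xs)
a,na=cap('side0.png',(295,150,322,176));b,nb=cap('s5.png',(297,148,322,170)); print(a,na,b,nb,ray(s,a,172),ray(s,b,172+25),ray(s,b,172+30))
# wrist view for lean
c=snap('wrist','w6.png'); cv2.imwrite('pics/w6c.png',cv2.resize(cv2.cvtColor(c['pixels'],cv2.COLOR_RGB2BGR)[20:400,200:480],None,fx=1.55,fy=1.55))
E
```

```text
26 [-14.8 -11.1  21. ]
30 [-13.5  -8.9  25. ]
34 [-12.2  -6.8  29. ]
orig corner [584.74261253  12.4750093    5.        ] model 597.692 15.274999999999999
(np.float64(308.456), np.float64(165.04)) 125 (np.float64(309.1391304347826), np.float64(159.71304347826086)) 115 [563.64720213 -20.00601942 172.        ] [562.13789705 -18.78571405 197.        ] [564.06004856 -15.60771904 202.        ]
```

View pics/w6c.png

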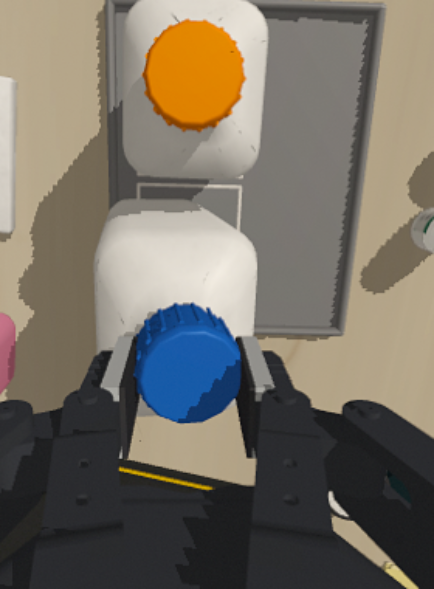

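The wrist crop shows the cap centred between the pads at (188,363), but the body is centred on about column 176, so the bottle hangs tilted in the grip with its base toward the robot. I'll quantify the lean, then tilt the tool to cancel it.

```bash
python3 - <<'E'
from h import *
c=load('w6.png'); hsv=cv2.cvtColor(c['pixels'],cv2.COLOR_RGB2HSV)
for r in (180,190,200,210,220):
    m=(hsv[r,:,1]<45)&(hsv[r,:,2]>110); xs=[x for x in range(250,385) if m[x]]; e=(xs[0],xs[-1]) 
    L=ray(c,(e[0],r),156);R=ray(c,(e[1],r),156); print(r,e,((L+R)/2).round(1),round(np.linalg.norm(L-R),1))
print('cap',ray(c,(321.3,254),211))
# reference: same in w1-like orange/blue upright
c=load('w1.png');hsv=cv2.cvtColor(c['pixels'],cv2.COLOR_RGB2HSV)
for r in (160,170,180,190,200):
    m=(hsv[r,:,1]<45)&(hsv[r,:,2]>110); xs=[x for x in range(285,360) if m[x]]; e=(xs[0],xs[-1])
    L=ray(c,(e[0],r),128);R=ray(c,(e[1],r),128); print('ref',r,e,((L+R)/2).round(1),round(np.linalg.norm(L-R),1))
E
```

```text
180 (262, 384) [567.4   4.  156. ] 75.0
190 (260, 384) [567.3  -2.3 156. ] 77.0
200 (261, 384) [568.2  -8.8 156. ] 77.1
210 (261, 384) [568.8 -15.3 156. ] 77.9
220 (261, 384) [569.4 -22.  156. ] 78.7
cap [568.1334011  -18.19014972 211.        ]
ref 160 (295, 351) [565.1  -2.6 128. ] 65.1
ref 170 (296, 351) [566.7 -14.2 128. ] 64.6
ref 180 (296, 359) [572.6 -25.7 128. ] 74.7
ref 190 (296, 359) [573.8 -37.9 128. ] 75.4
ref 200 (297, 359) [575.6 -50.3 128. ] 75.0
```

Lean is about 0.088 rad (wrist and side estimates agree), with the base toward the robot. I'll rotate about tool x by -0.088 so the base swings to +x, then verify numerically.

Request:
{"api": "play_rows", "payload": {"moves": [[[0, 0, 0], [-0.022, 0, 0], 0], [[0, 0, 0], [-0.022, 0, 0], 0], [[0, 0, 0], [-0.022, 0, 0], 0], [[0, 0, 0], [-0.022, 0, 0], 0], [[0, 0, 0], [0, 0, 0], 0], [[0, 0, 0], [0, 0, 0], 0]]}}

```text
clock: 49.5
eef_pos: [569.0, -27.6, 188.0]
tcp_rot: [3.053, 0.0, 1.658]
contact_force: [0.1, -0.8, -1.8]
opening: 0.382
```

```bash
python3 - <<'E'
from h import *
todo(567.5,-28,165)
a=load('side0.png');b=load('s5.png');s=snap('side','s6.png')
# white-bottle mask edges in side view, blue bottle: left edge columns per row
for nm,q,rows in(('orig',a,range(172,206,6)),('tilt',b,range(166,200,6)),('now',s,range(166,200,6))):
    h=cv2.cvtColor(q['pixels'],cv2.COLOR_RGB2HSV); out=[]
    for r in rows:
        m=(h[r,:,1]<50)&(h[r,:,2]>115); xs=[x for x in range(285,330) if m[x]]; out.append((r,xs[0],xs[-1]) if xs else (r,))
    print(nm,out)
E
```

```text
yaw now tool dx -0.2 dy -1.6 dz 23.0 rz 0.000
target yaw tool dx -0.2 dy -1.6 dz 23.0 rz 0.000
49.5 [569.  -27.6 188. ] [3.053 0.    1.658] [ 0.1 -0.8 -1.8] 0.382
orig [(172, 293, 321), (178, 293, 322), (184, 294, 320), (190, 294, 318), (196, 298, 320), (202, 286, 329)]
tilt [(166, 294, 322), (172, 295, 324), (178, 297, 324), (184, 299, 319), (190, 303, 318), (196, 307, 321)]
now [(166, 293, 321), (172, 293, 323), (178, 294, 323), (184, 295, 319), (190, 297, 318), (196, 301, 321)]
```

Left-edge columns now track the original within about 1 px (the tilted state drifted 4–5 px). A small extra 0.01, then lower vertically.

Request:
{"api": "play_rows", "payload": {"moves": [[[0, 0, 0], [-0.01, 0, 0], 0], [[0, -0.0005, 0.005], [0, 0, 0], 0], [[0, -0.001, 0.008], [0, 0, 0], 0], [[0, -0.0005, 0.005], [0, 0, 0], 0], [[0, -0.0003, 0.003], [0, 0, 0], 0], [[0, 0, 0], [0, 0, 0], 0], [[0, 0, 0], [0, 0, 0], 0]]}}

```text
clock: 50.25
eef_pos: [569.0, -27.6, 166.6]
tcp_rot: [3.044, 0.0, 1.658]
contact_force: [0.3, 0.1, -1.2]
opening: 0.382
```

```bash
python3 - <<'E'
from h import *
todo(569.2,-28,161)
E
```

```text
yaw now tool dx -0.4 dy 0.2 dz 5.6 rz 0.000
target yaw tool dx -0.4 dy 0.2 dz 5.6 rz 0.000
50.25 [569.  -27.6 166.6] [3.044 0.    1.658] [ 0.3  0.1 -1.2] 0.382
```

Request:
{"api": "play_rows", "payload": {"moves": [[[0, -0.0001, 0.001], [0, 0, 0], 0], [[0, -0.0001, 0.001], [0, 0, 0], 0], [[0, 0, 0], [0, 0, 0], 0]]}}

```text
clock: 50.55
eef_pos: [568.9, -27.6, 164.7]
tcp_rot: [3.044, -0.0, 1.658]
contact_force: [-1.3, 0.1, -2.5]
opening: 0.386
```

Request:
{"api": "play_rows", "payload": {"moves": [[[0, -0.0001, 0.001], [0, 0, 0], 0], [[0, 0, 0], [0, 0, 0], 0]]}}

```text
clock: 50.75
eef_pos: [568.8, -27.6, 163.6]
tcp_rot: [3.044, -0.0, 1.658]
contact_force: [0.6, 0.2, -1.4]
opening: 0.387
```

Request:
{"api": "play_rows", "payload": {"moves": [[[0, -0.0001, 0.001], [0, 0, 0], 0], [[0, 0, 0], [0, 0, 0], 0]]}}

```text
clock: 50.95
eef_pos: [568.8, -27.6, 162.5]
tcp_rot: [3.044, -0.0, 1.658]
contact_force: [-0.3, 0.3, -0.7]
opening: 0.384
```

Request:
{"api": "play_rows", "payload": {"moves": [[[0, -0.0001, 0.001], [0, 0, 0], 0], [[0, 0, 0], [0, 0, 0], 0]]}}

```text
clock: 51.15
eef_pos: [569.1, -27.5, 161.8]
tcp_rot: [3.043, -0.0, 1.658]
contact_force: [0.6, -0.6, -0.6]
opening: 0.382
```

Request:
{"api": "play_rows", "payload": {"moves": [[[0, -0.0001, 0.0008], [0, 0, 0], 0], [[0, 0, 0], [0, 0, 0], 0]]}}

```text
clock: 51.35
eef_pos: [569.5, -27.5, 161.8]
tcp_rot: [3.042, -0.0, 1.658]
contact_force: [-2.7, 1.1, 7.4]
opening: 0.388
```

Request:
{"api": "play_rows", "payload": {"moves": [[[0, -0.0001, 0.0008], [0, 0, 0], 0], [[0, 0, 0], [0, 0, 0], 0]]}}

```text
clock: 51.55
eef_pos: [569.8, -27.3, 161.7]
tcp_rot: [3.041, -0.0, 1.658]
contact_force: [-3.7, 2.1, 13.9]
opening: 0.384
```

In contact. Back off, release, retreat along the tool axis, straighten, return to the first viewpoint and check.

Request:
{"api": "play_rows", "payload": {"moves": [[[0, 0, -0.001], [0, 0, 0], 0], [[0, 0, 0], [0, 0, 0], 45], [[0, 0, 0], [0, 0, 0], 55], [[0, 0, 0], [0, 0, 0], 70], [[0, 0, 0], [0, 0, 0], 70], [[0, 0, 0], [0, 0, 0], 70], [[0, 0, -0.005], [0, 0, 0], 70], [[0, 0, -0.015], [0, 0, 0], 70], [[0, 0, -0.03], [0, 0, 0], 70], [[0, 0, -0.035], [0, 0, 0], 70], [[0, 0, -0.035], [0.049, 0, 0], 70], [[0.004, 0.003, -0.03], [0.049, 0, 0], 70], [[0, 0, -0.008], [0, 0, 0], 70], [[0, 0, 0], [0, 0, 0], 70], [[0, 0, 0], [0, 0, 0], 70]]}}

```text
clock: 53.05
eef_pos: [557.5, -24.6, 317.4]
tcp_rot: [-3.141, -0.0, 1.658]
contact_force: [0.3, 0.4, 0.6]
opening: 0.697
```

```bash
python3 - <<'E'
from h import *
c=snap('wrist','w7.png'); s=snap('side','s7.png'); todo(564.4,-23.1,320)
f=lambda q,b,k:cv2.resize(cv2.cvtColor(q['pixels'],cv2.COLOR_RGB2BGR)[b[1]:b[3],b[0]:b[2]],k,interpolation=cv2.INTER_CUBIC)
cv2.imwrite('pics/fin.png',np.hstack([f(c,(270,35,430,230),(400,490)),f(s,(255,140,355,260),(390,490))]))
for q in(load('w1.png'),c):
  hsv=cv2.cvtColor(q['pixels'],cv2.COLOR_RGB2HSV)
  for n,lo,hi,box,z in [('blue',(100,120,60),(130,255,255),(290,155,360,225),180),('or',(5,150,100),(20,255,255),(295,60,370,130),170)]:
    x0,y0,x1,y1=box; m=cv2.inRange(hsv[y0:y1,x0:x1],lo,hi); ys,xs=np.nonzero(m); uv=(xs.mean()+x0,ys.mean()+y0)
    print(n,np.round(uv,1),ray(q,uv,z).round(1))
for nm,q in(('orig',load('side0.png')),('now',s)):
    h=cv2.cvtColor(q['pixels'],cv2.COLOR_RGB2HSV); out=[]
    for r in range(172,204,5):
        m=(h[r,:,1]<50)&(h[r,:,2]>115); xs=[x for x in range(288,330) if m[x]]; out.append((r,xs[0],xs[-1]))
    print(nm,out)
E
```

```text
yaw now tool dx 0.8 dy 7.3 dz -3.0 rz 0.000
target yaw tool dx 0.8 dy 7.3 dz -3.0 rz 0.000
53.15 [557.2 -24.6 317. ] [-3.139 -0.     1.658] [ 0.4 -0.1  0.3] 0.701
blue [323. 189.] [566.6 -24.3 180. ]
or [329.1  95.1] [564.3  66.1 170. ]
blue [329.7 186.9] [566.1 -22.3 180. ]
or [334.4  94.5] [562.5  65.3 170. ]
orig [(172, 293, 321), (177, 293, 322), (182, 293, 321), (187, 294, 316), (192, 293, 318), (197, 299, 322), (202, 288, 329)]
now [(172, 293, 322), (177, 294, 323), (182, 294, 322), (187, 295, 315), (192, 296, 319), (197, 299, 329), (202, 303, 329)]
```

View pics/fin.png

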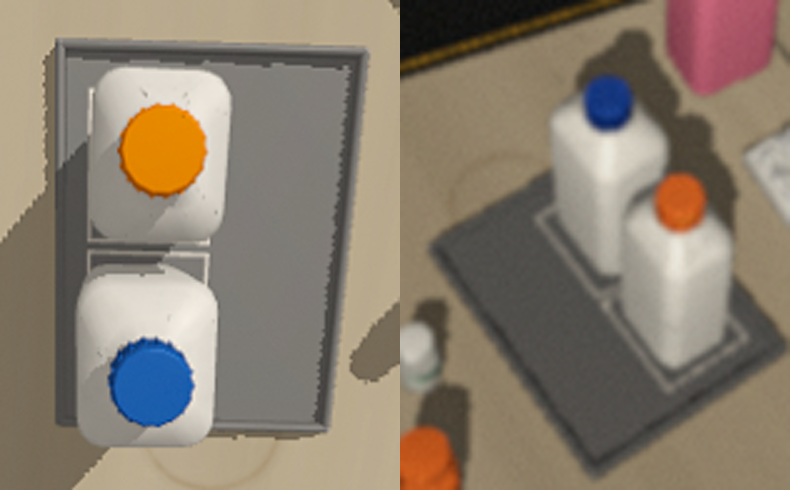

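The final view shows both bottles flat on the tray floor, upright and square inside their outlines. Last numeric check: yaw from body edges against the start, plus anything else that moved.

```bash
python3 - <<'E'
from h import *
def edge(f,z,x0,x1,rows):
    q=load(f);h=cv2.cvtColor(q['pixels'],cv2.COLOR_RGB2HSV);P=[]
    for r in rows:
        m=(h[r,:,1]<45)&(h[r,:,2]>150); k=[x for x in range(x0,x1) if m[x]]
        if k: P.append(ray(q,(k[0],r),z)[:2])
    P=np.array(P);s=np.polyfit(P[:,1],P[:,0],1,);res=P[:,0]-np.polyval(s,P[:,1]);P=P[abs(res)<2.5];s=np.polyfit(P[:,1],P[:,0],1)
    return len(P),'yaw %.3f'%-np.arctan(s[0]),'x at y=-26/66: %.1f %.1f'%(np.polyval(s,-26),np.polyval(s,66))
for f in('w1.png','w7.png'):
    print(f,'blue',edge(f,128,288,345,range(160,200)),'orange',edge(f,120,290,345,range(75,118)))
t=snap('top','t9.png');a=load('top0.png')
for n,b in dict(calc=(275,255,330,320),cup=(220,118,255,152),gauge=(395,125,425,170),pink=(345,258,385,300),small=(315,132,335,155),orangev=(280,110,306,140)).items():
    print(n,np.abs(a['pixels'][b[1]:b[3],b[0]:b[2]].astype(int)-t['pixels'][b[1]:b[3],b[0]:b[2]]).mean().round(1))
E
```

```text
w1.png blue (4, 'yaw 1.004', 'x at y=-26/66: 554.8 410.4') orange (5, 'yaw 0.966', 'x at y=-26/66: 687.1 554.0')
w7.png blue (5, 'yaw 0.070', 'x at y=-26/66: 536.6 530.1') orange (7, 'yaw 0.927', 'x at y=-26/66: 670.1 547.4')
calc 38.5
cup 3.8
gauge 5.0
pink 32.7
small 38.5
orangev 38.2
```

```bash
python3 - <<'E'
from h import *
def edge(f,z,cx,rows):
    q=load(f);g=cv2.GaussianBlur(cv2.cvtColor(q['pixels'],cv2.COLOR_RGB2GRAY),(3,3),0).astype(float);out=[]
    for sgn in(-1,1):
        P=[]
        for r in rows:
            seg=np.array([g[r,cx+sgn*k] for k in range(21,45)]); k=21+np.argmax(-np.diff(seg))+.5; P.append(ray(q,(cx+sgn*k,r),z)[:2])
        P=np.array(P)
        for _ in range(4):
            s=np.polyfit(P[:,1],P[:,0],1); P=P[abs(P[:,0]-np.polyval(s,P[:,1]))<=max(1.5,1.5*np.std(P[:,0]-np.polyval(s,P[:,1])))]
        out.append(('yaw %.3f'%-np.arctan(s[0]),'x %.1f'%np.polyval(s,-26 if z==128 else 66),len(P)))
    return out
for f,cb,co in(('w1.png',323,329),('w7.png',329,334)):
    print(f,'blue',edge(f,128,cb,range(165,200)),'orange',edge(f,120,co,range(74,118)))
E
```

```text
w1.png blue [('yaw 0.079', 'x 534.5', 35), ('yaw 0.118', 'x 600.1', 35)] orange [('yaw 0.072', 'x 533.4', 43), ('yaw 0.054', 'x 595.4', 44)]
w7.png blue [('yaw 0.076', 'x 533.5', 35), ('yaw 0.074', 'x 598.6', 35)] orange [('yaw 0.072', 'x 531.3', 40), ('yaw 0.060', 'x 593.7', 44)]
```

Yaws match the start (0.07–0.08 before and after) and positions are within about 2 mm. The arm is clear at z about 317. One quick undisturbed-objects check from the side, then hand in.

```bash
python3 - <<'E'
from h import *
a=load('side0.png')['pixels'].astype(int);b=load('s7.png')['pixels'].astype(int);d=np.abs(a-b)
for n,(x0,y0,x1,y1) in dict(calc=(350,160,400,200),cup=(285,270,320,310),gauge=(200,160,245,192),small=(250,215,272,238),orangev=(250,240,275,272)).items(): print(n,d[y0:y1,x0:x1].mean().round(1))
s=sense();print(s['clock'],s['contact_force'].round(1)); sign_off()
E
```

```text
calc 2.3
cup 2.2
gauge 2.2
small 2.2
orangev 2.1
53.2 [ 0.9 -0.5 -0.3]
the job is handed in; nothing more can be done
```

The job is done and handed in at 53 s of the allowed 102 s. Both bottles went to the mat, the vial went onto the balance pan, and both bottles are back in their places in the tray.

**Final checks:**
- **Vial:** it stands within about 3 mm of the pan centre. I measured this right after placing it and did not look again at the end.
- **Bottles:** both stand upright. Cap positions differ from the start by about 2 mm. Their yaw is 0.06–0.08 rad, as before; one edge of the blue bottle read 0.118 at the start, while its other edge agrees.
- **Other objects:** the calculator, cup, gauge and both look-alike vials look unchanged in the side view. A check from the top camera was useless because the arm blocked it. The pink bottle was only seen by eye in the pictures, not measured.

**A fault on the way:** the blue bottle was first set down leaning. I had gripped its cap too low, so it hung about 5° off vertical and its front edge landed on the tray rim. I regripped it higher, tilted the tool to bring it upright and set it down flat. So for about 6 s it was not upright.

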